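Load the sanitising case, shut it and wind its timer

TASK

Get the steel sanitising case ready and start it: lift out whatever tall bottles were left standing in it and stand them upright on the worktop, and lay every pipe ferrule, pipe gasket, bag clip and cheese trier that lies on the worktop in the case, so that nothing stands above the rim. Shut the lid fully, and only after that wind the twist timer anticlockwise, seen from above, all the way round until it stops. Leave the knobbed weight where it is.

Things in the scene. Friction and masses are not known exactly. Their poses are not given: they have to be found in the camera images.
- case_floor (a point): centre of the inner floor of the open steel case, 8 mm above the worktop. The case is fixed: outside 180 mm (x) by 260 mm (y), walls 5 mm thick, so the inside is 170 by 250 mm and 47 mm deep; the rim is 55 mm above the worktop. Axes: x points from the front to the hinged side, y along the hinge, z up. One or two tall bottles stand in it at the start.
- lid (a joint): lid of the case, hinged along its far (+x) side: 0 rad shut, about 1.6 rad upright, at most 1.9. A stiff hinge (0.4 N m of friction): the lid stays wherever it is left and is shut by pushing its outer face or its tab. The lid is 6 mm thick and reaches 188 mm from the hinge; it is shut when it reads below 0.05.
- lid_hinge (a point): middle of the hinge line, 56 mm above the worktop and 95 mm from the case's centre; its frame turns with the lid: -x runs from the hinge to the lid's free edge, y along the hinge, z out of the lid's outer face, which lies 6.5 mm from the hinge line
- lid_tab (a point): centre of the black finger tab in the middle of the lid's free edge (26 mm long, 70 mm wide, 8 mm thick), 199 mm from the hinge line; it points up while the lid is open
- ferrule_1_mid (a point): stainless pipe ferrule, a short tube with a flange: flange 50 mm across at the bottom, narrower neck above, 39 mm across at the top, 30 mm high; for gripping it acts as a solid that tapers evenly from flange to top. Its point is at its centre, half-way up; z is its axis.
- ferrule_2_mid (a point): second ferrule, same as the first. Its point is at its centre, half-way up; z is its axis.
- gasket_1_mid (a point): blue pipe gasket, a ring 50 mm across and 8 mm thick lying flat; it acts as a solid disc. Its point is at its centre, half-way up; z is its axis.
- clip_1_mid (a point): blue bag clip, 20 mm (x) by 72 mm (y) by 12 mm high, lying flat; grip it across x. Its point is at its centre, half-way up.
- trier_1_mid (a point): cheese trier lying flat, 126 mm long along its y: a grey rod 13 mm thick with a black cross handle 58 mm wide (along x) and 17 mm thick at its +y end (54 mm from this point). The point is on the rod, 8 mm above its underside; the trier balances about 22 mm from it towards the handle; grip the rod across x.
- big_bottle_mid (a point): brown bottle with a white cap, 58 mm across, 118 mm tall, standing in the case at the start; straight sided to 75 mm, cap 30 mm across. Its point is at its centre, half-way up; z is its axis.
- small_bottle_mid (a point): clear bottle with a blue cap, 52 mm across, 100 mm tall, standing in the case at the start; straight sided to 62 mm, cap 34 mm across. Its point is at its centre, half-way up; z is its axis.
- timer_dial (a joint): dial of the round twist timer fixed to the worktop: 0 to 5.76 rad, grows anticlockwise seen from above, turns easily and stays where it is left; the stop is at 5.76 (fully wound)
- dial_bar (a point): on the dial's axis, 40 mm above the worktop, half-way up the grip bar; the bar is 42 mm long (along this point's x), 12 mm wide (along y) and 15 mm high, its top 47 mm above the worktop, and stands on the dial disc (55 mm across, top at 34 mm) over a 68 mm wide body
- old_weight_mid (a point): bystander: steel weight with a knob, 42 mm across, 53 mm tall, to be left where it is. The point is at its centre.
Not all that is in view belongs to the job. What is shaped like the part that bears big_bottle_mid but green is not meant.

How it is judged (in metres and radians):
On the way, in this order (a step that is already met when the one before it is completed fails the run):
1. the bottles stand on the worktop, every part is in the case and the lid is shut (x of ferrule_1_mid in the frame of case between -0.085 and 0.085 m and y of ferrule_1_mid in the frame of case between -0.125 and 0.125 m and z of ferrule_1_mid in the frame of case between 0 and 0.055 m and x of ferrule_2_mid in the frame of case between -0.085 and 0.085 m and y of ferrule_2_mid in the frame of case between -0.125 and 0.125 m and z of ferrule_2_mid in the frame of case between 0 and 0.055 m and x of gasket_1_mid in the frame of case between -0.085 and 0.085 m and y of gasket_1_mid in the frame of case between -0.125 and 0.125 m and z of gasket_1_mid in the frame of case between 0 and 0.055 m and x of clip_1_mid in the frame of case between -0.085 and 0.085 m and y of clip_1_mid in the frame of case between -0.125 and 0.125 m and z of clip_1_mid in the frame of case between 0 and 0.055 m and x of trier_1_mid in the frame of case between -0.085 and 0.085 m and y of trier_1_mid in the frame of case between -0.125 and 0.125 m and z of trier_1_mid in the frame of case between 0 and 0.055 m and (x of big_bottle_mid in the frame of case below -0.105 m or x of big_bottle_mid in the frame of case above 0.105 m or y of big_bottle_mid in the frame of case below -0.145 m or y of big_bottle_mid in the frame of case above 0.145 m) and angle between each of big_bottle_mid, small_bottle_mid's own z axis and vertical below 0.2 rad and height (world z) of big_bottle_mid between 0.03 and 0.075 m and (x of small_bottle_mid in the frame of case below -0.105 m or x of small_bottle_mid in the frame of case above 0.105 m or y of small_bottle_mid in the frame of case below -0.145 m or y of small_bottle_mid in the frame of case above 0.145 m) and height (world z) of small_bottle_mid between 0.03 and 0.066 m and value of joint lid below 0.05 rad and not (value of joint timer_dial above 5.4 rad)), for 0.2 s.
2. the timer is wound to its stop, with the case shut (value of joint lid below 0.05 rad and value of joint timer_dial above 5.4 rad), for 0.2 s.
At the end, for the whole second after the job is handed in: Every ferrule, gasket, clip and trier that is present has its centre inside the case and below the rim; every bottle that is present stands upright (within 0.2 rad) on the worktop outside the case; the lid is shut to within 0.05 rad; the timer dial reads above 5.4 rad; all are at rest (all of step 2 and x of ferrule_1_mid in the frame of case between -0.085 and 0.085 m and y of ferrule_1_mid in the frame of case between -0.125 and 0.125 m and z of ferrule_1_mid in the frame of case between 0 and 0.055 m and x of ferrule_2_mid in the frame of case between -0.085 and 0.085 m and y of ferrule_2_mid in the frame of case between -0.125 and 0.125 m and z of ferrule_2_mid in the frame of case between 0 and 0.055 m and x of gasket_1_mid in the frame of case between -0.085 and 0.085 m and y of gasket_1_mid in the frame of case between -0.125 and 0.125 m and z of gasket_1_mid in the frame of case between 0 and 0.055 m and x of clip_1_mid in the frame of case between -0.085 and 0.085 m and y of clip_1_mid in the frame of case between -0.125 and 0.125 m and z of clip_1_mid in the frame of case between 0 and 0.055 m and x of trier_1_mid in the frame of case between -0.085 and 0.085 m and y of trier_1_mid in the frame of case between -0.125 and 0.125 m and z of trier_1_mid in the frame of case between 0 and 0.055 m and (x of big_bottle_mid in the frame of case below -0.105 m or x of big_bottle_mid in the frame of case above 0.105 m or y of big_bottle_mid in the frame of case below -0.145 m or y of big_bottle_mid in the frame of case above 0.145 m) and angle between each of big_bottle_mid, small_bottle_mid's own z axis and vertical below 0.2 rad and height (world z) of big_bottle_mid between 0.03 and 0.075 m and (x of small_bottle_mid in the frame of case below -0.105 m or x of small_bottle_mid in the frame of case above 0.105 m or y of small_bottle_mid in the frame of case below -0.145 m or y of small_bottle_mid in the frame of case above 0.145 m) and height (world z) of small_bottle_mid between 0.03 and 0.066 m and linear speed of each of ferrule_1, ferrule_2, gasket_1, clip_1, trier_1, big_bottle, small_bottle below 0.03 m/s); the robot touches nothing.
It fails at once if the timer is wound past half a turn while the lid is open (value of joint timer_dial above 3 rad and value of joint lid above 0.15 rad).
It fails at once if the weight is moved more than 4 cm (distance of old_weight_mid from where it was at the start of the episode above 0.04 m).
It fails at once if a bottle is knocked over (angle between any of big_bottle_mid, small_bottle_mid's own z axis and vertical above 0.9 rad).
Of ferrule_1, ferrule_2, gasket_1, clip_1, trier_1 only 3 to 4 are there at a start; the rules pass over those that are not, and their reading is None.
Of big_bottle, small_bottle only 1 to 2 are there at a start; the rules pass over those that are not, and their reading is None.
At some moment in a run one of ferrule_1, ferrule_2, gasket_1, clip_1 may be knocked a few centimetres aside while the robot is not near it.
It also fails if it takes over 208 s, if anything falls off the work surface, if the arm or the gripper's body presses on something with over 40 N, if the wrist force passes 120 N, or if a joint passes its speed limit or range.

ROBOT

A 7-joint arm with a two-finger parallel gripper is mounted at the origin on a cart in front of the work surface, level with it; the furniture and walls round the work are solid. World frame = base frame: x ahead of the robot, y to its left, z up, the work surface at z = 0. Lengths are in m, angles in degrees, forces in N, time in s.
With the tool pointing down it reaches from about 0.425 to 0.875 m from the base axis. Payload 4.7 kg.
Tool frame: the origin (TCP) lies at the very end of the fingers, on their centre line; the grasp point (between the pads) lies 19 mm behind it (env.grasp_offset is the distance from the TCP to the grasp point, in m); z points along the fingers, y is the line along which they close (so a half turn about z gives the same grasp; the last joint's range is limited). The gripper opens to 87 mm and grips with 3 to 60 N. Pads are 19 mm wide; open, the fingers measure 117 mm over their backs; the gripper's body (75 mm by 190 mm) begins 51 mm behind the grasp point.
Start: joints at [-73.963, 18.392, -4.016, 83.108, 1.295, 78.541, -3.26], TCP at [0.171, 0.627, 0.223] pointing down, gripper open.
Joint ranges: [-163.93, 163.93], [-17.29, 119.83], [-79.2, 71.16], [3.27, 140.29], [-89.18, 269.18], [5.43, 117.66], [-154.24, 154.24]. Speed limits (degrees/s): [147.25, 147.25, 180, 180, 180, 180, 180].

INTERFACE

Orientations are given as [roll, pitch, yaw] about the fixed x, y, z axes, in that order (R = Rz(yaw) Ry(pitch) Rx(roll)).
In Python, from cell import env gives the robot as it stands. The module is installed in compiled form; this text tells all that it offers.
- The arm moves only by the tool drive_tool, never from a script. Its argument "moves" is one flat list of numbers, 5 for each row, row after row: the shift along the tool's x, y, z in units of 40 mm (1.0 is 40 mm), then the turn about the tool's z in units of 10 degrees (1.0 is 10 degrees), then the finger opening in mm, from 0 to 87. A call has 1 to 5 rows; each row is the pose to reach, as a shift and turn from the pose commanded when the call began, along the tool's axes at that moment; what a row does not reach only later rows make up. A row lasts 1/8 s, in which the tool goes at most 62.5 mm and 10.7 degrees, less where a joint would pass 70% of its speed; a pose out of reach is approached as far as the arm can. A call with a gripper value outside its range is refused whole. The fingers move at their own pace and stop on an object; "squeeze" is the grip in N (left out, the last holds). Time passes only in rows, so rows that repeat a pose let the fingers close. It gives the time, the measured TCP pose, the force, the opening and the grip force at its end, in the units of the state.
- env.get_obs(): the state, without advancing time (a new reading comes with each control period).
- env.read_camera(name): name is "scene" or "top" or "wrist"; returns (picture, depth): 480x640x3 uint8, red, green, blue; 480x640 float32, m along the optical axis (not along the pixel's ray), 0 where there is no reading.
- env.camera_model(name): a dict with "K" (3x3 intrinsics, pixels), "k1" (the pictures are not rectified: a ray, as slopes to the right and down, at radius r is drawn at 1 + k1 r^2 times it, then the intrinsics apply), "rvec" (rotation vector, rad) and "tvec" (3), from world to camera coordinates, as OpenCV has them; the wrist camera has in their place "tool_from_camera" (4x4, takes a point from camera to tool coordinates, whose origin is the TCP and whose axes are the flange's). Camera axes: x right, y down, z forward; pixel columns grow to the right and rows downward; lengths in m; the calibration is good to about 2 mm. A picture is of the moment at which its call begins: read the wrist's pose just before it. camera_model takes no time and is no camera call.
- env.sign_off(): hands the job in; it is judged then, once.
The state is a dict: "time_s": time; "qpos": joint angles; "joint_velocities": joint speeds; "effort": joint torques, N m; "tool_pos": TCP position; "tool_rot": TCP orientation; "force": force on the tool from outside, world axes, zero at the start; "wrist_torque": the same for the moment, N m; "grip_width": finger opening in m; "grasp_force": force on a finger pad.
Only numpy, scipy, OpenCV 4.12 (cv2) and the standard library are available. Lean on these libraries where they do the work, as an engineer would, in place of code of your own. Each camera call takes 0.05 s, during which the arm holds its last target. There are 200 camera calls.

## Working session

There is one attempt and no reset: what is moved stays moved. The work goes in short steps, Python scripts to look and compute and a tool call to move; the robot and the scene stay as the last step left them, time stands still between calls to the robot, and variables do not carry over. Pictures are saved under pics/ and viewed, at most 14 in all, crops included, and the job is handed in when it is done.

Besides the shell and the picture viewer there is one more tool, called after "Call:" by a JSON object that holds its "fn" and its "kwargs", one argument or row to a line. drive_tool: Moves the arm, as the interface text tells. Its arguments: {"type":"object","properties":{"moves":{"type":"array","items":{"type":"number"}},"squeeze":{"type":"number"}},"required":["moves"]}

```bash
mkdir -p pics
cat > h.py <<'E'
import numpy as np, cv2
from cell import env
from scipy.spatial.transform import Rotation as R
def pose():
    o=env.get_obs(); T=np.eye(4)
    T[:3,:3]=R.from_euler('xyz',o['tool_rot'],degrees=True).as_matrix(); T[:3,3]=o['tool_pos']; return T
def cam(name):
    T=pose() if name=='wrist' else None
    img,d=env.read_camera(name); m=env.camera_model(name)
    if name=='wrist': W=T@np.array(m['tool_from_camera'])
    else:
        C=np.eye(4); C[:3,:3]=cv2.Rodrigues(np.array(m['rvec'],float))[0]; C[:3,3]=np.ravel(m['tvec']); W=np.linalg.inv(C)
    return img,d,m,W
def slopes(m,uv):
    K=np.array(m['K'],float); uv=np.asarray(uv,float).reshape(-1,2)
    d=np.c_[(uv[:,0]-K[0,2])/K[0,0],(uv[:,1]-K[1,2])/K[1,1]]; s=d.copy()
    for _ in range(15): s=d/(1+m['k1']*(s**2).sum(1,keepdims=True))
    return s
def onplane(m,W,uv,z):
    s=slopes(m,uv); r=np.c_[s,np.ones(len(s))]@W[:3,:3].T
    return W[:3,3]+r*((z-W[2,3])/r[:,2])[:,None]
def cloud(m,W,d):
    v,u=np.mgrid[:480,:640]; s=slopes(m,np.c_[u.ravel(),v.ravel()])
    P=np.c_[s,np.ones(len(s))]*d.reshape(-1,1)
    return (P@W[:3,:3].T+W[:3,3]).reshape(480,640,3)
def save(n,img): cv2.imwrite(f'pics/{n}.png',cv2.cvtColor(img,cv2.COLOR_RGB2BGR))
E
python3 - <<'E'
from h import *
for n in('top','scene'):
    i,d,m,W=cam(n); save(n+'0',i); np.savez(n+'0',i=i,d=d,W=W); print(n,W.round(3).tolist(),m['K'],m['k1'])
o=env.get_obs(); print(o); print(env.grasp_offset, env.camera_model('wrist'))
E
```

```text
top [[0.004, -0.992, 0.128, 0.448], [-1.0, -0.003, 0.001, -0.04], [-0.001, -0.128, -0.992, 0.986], [0.0, 0.0, 0.0, 1.0]] [[467.98117423   0.         320.51916046]
 [  0.         467.98117423 241.89347332]
 [  0.           0.           1.        ]] -0.07680609100291019
scene [[0.813, -0.447, 0.373, 0.178], [-0.582, -0.607, 0.541, -0.617], [-0.016, -0.657, -0.754, 0.848], [0.0, 0.0, 0.0, 1.0]] [[587.18142386   0.         320.57143452]
 [  0.         587.18142386 236.98364555]
 [  0.           0.           1.        ]] 0.015024192138332504
{'time_s': 0.1, 'qpos': array([-73.96311583,  18.43429319,  -4.01414703,  83.16662136,
         1.29383945,  78.54033329,  -3.25968991]), 'joint_velocities': array([-0.06127173, -0.03667675, -0.04284657, -0.16153585,  0.04918935,
        0.06894743, -0.00744717]), 'effort': array([ 2.63624552e-04, -4.92568803e+01, -4.05470403e-01, -3.13403070e+01,
       -6.41259528e-02,  3.94364214e-02,  6.60993760e-05]), 'tool_pos': array([0.17066902, 0.62669501, 0.22158788]), 'tool_rot': array([-1.79903910e+02,  4.67354769e-03,  1.64771450e+02]), 'force': array([-0.0929458 , -0.36535067,  0.62857371]), 'wrist_torque': array([0.00426853, 0.01489309, 0.00521435]), 'grasp_force': 0.0, 'grip_width': 0.0875723839919896}
0.0187 {'K': array([[399.7704472 ,   0.        , 314.7880718 ],
       [  0.        , 399.7704472 , 242.41693202],
       [  0.        ,   0.        ,   1.        ]]), 'k1': 0.010379241430922564, 'tool_from_camera': array([[-7.84367609e-04, -9.53239478e-01, -3.02214961e-01,
         8.42775169e-02],
       [ 9.99999679e-01, -6.97413715e-04, -3.95629225e-04,
        -5.45658696e-04],
       [ 1.66360537e-04, -3.02215174e-01,  9.53239718e-01,
        -1.61188311e-01],
       [ 0.00000000e+00,  0.00000000e+00,  0.00000000e+00,
         1.00000000e+00]])}
```

View pics/top0.png

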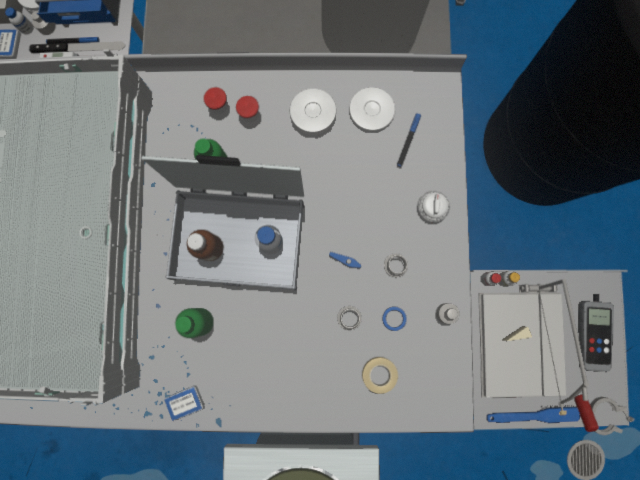

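View pics/scene0.png

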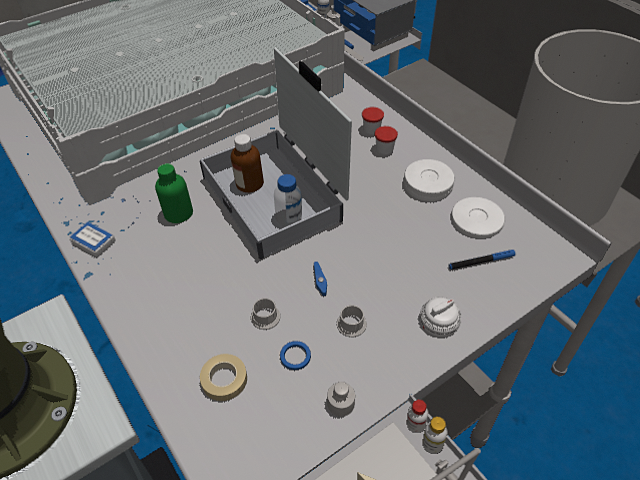

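The top view shows clip (345,260), ferrules (396,265) and (349,318), gasket (394,318), brown bottle (203,245), clear bottle (268,238), dial (433,207) and weight (448,313). There is no trier. The green bottles at (205,150) and (193,322) are decoys.

Run:
```python
from h import *
for n in('top','scene'):
    f=np.load(n+'0.npz'); m=env.camera_model(n); P=cloud(m,f['W'],f['d']); i=f['i']; np.save(n+'P',P)
    ok=f['d']>0
    hsv=cv2.cvtColor(i,cv2.COLOR_RGB2HSV)
    X=P
    inb=ok&(X[...,2]>0.004)&(X[...,2]<0.3)&(X[...,0]>0.3)&(X[...,0]<0.95)&(X[...,1]>-0.4)&(X[...,1]<0.4)
    nl,lab,st,ce=cv2.connectedComponentsWithStats(inb.astype(np.uint8),connectivity=4)
    for k in range(1,nl):
        if st[k,4]<60: continue
        Q=X[lab==k]; px=i[lab==k].mean(0).astype(int)
        print(n,ce[k].astype(int),st[k,4],'min',Q.min(0).round(3),'max',Q.max(0).round(3),'med',np.median(Q,0).round(3),px)
    b=ok&(abs(X[...,2])<0.02)&(X[...,0]>0.3)&(X[...,0]<0.95)&(abs(X[...,1])<0.4); print('bench z',np.median(X[b][:,2]))
```

```text
top [169 222] 33828 min [ 0.3   -0.005  0.004] max [0.92  0.4   0.269] med [0.61  0.34  0.103] [116 120 119]
top [215  99] 495 min [0.855 0.165 0.004] max [0.905 0.215 0.049] med [0.876 0.187 0.043] [134  64  61]
top [371 109] 1550 min [ 0.819 -0.199  0.004] max [ 0.92  -0.1    0.017] med [ 0.868 -0.15   0.011] [202 202 198]
top [312 111] 1718 min [ 0.809 -0.069  0.004] max [0.909 0.03  0.03 ] med [ 0.856 -0.021  0.024] [194 194 190]
top [247 107] 458 min [0.837 0.095 0.004] max [0.885 0.143 0.048] med [0.857 0.118 0.043] [140  64  61]
top [408 139] 321 min [ 0.74  -0.257  0.004] max [ 0.859 -0.204  0.017] med [ 0.801 -0.229  0.01 ] [70 78 90]
top [433 206] 779 min [ 0.617 -0.312  0.004] max [ 0.684 -0.245  0.049] med [ 0.646 -0.273  0.03 ] [167 166 164]
top [345 259] 228 min [ 0.521 -0.122  0.004] max [ 0.553 -0.057  0.016] med [ 0.537 -0.092  0.01 ] [ 84 107 144]
top [396 264] 149 min [ 0.505 -0.217  0.004] max [ 0.549 -0.177  0.032] med [ 0.526 -0.196  0.023] [123 122 119]
top [489 277] 281 min [ 0.483 -0.4    0.005] max [ 0.516 -0.357  0.062] med [ 0.498 -0.383  0.04 ] [118  94  
[... 1616 characters left out ...]
15 min [ 0.501 -0.222  0.004] max [ 0.549 -0.177  0.033] med [ 0.524 -0.2    0.017] [90 87 84]
scene [294 355] 382 min [ 0.389 -0.219  0.004] max [ 0.439 -0.168  0.013] med [ 0.413 -0.194  0.008] [ 38  73 120]
scene [232 370] 653 min [ 0.3   -0.198  0.005] max [ 0.335 -0.126  0.023] med [ 0.318 -0.163  0.018] [154 138 107]
scene [340 398] 775 min [ 0.403 -0.324  0.004] max [ 0.446 -0.281  0.056] med [ 0.419 -0.308  0.031] [123 119 115]
scene [414 411] 400 min [ 0.481 -0.4    0.004] max [ 0.516 -0.357  0.064] med [ 0.489 -0.392  0.044] [109  69  67]
scene [362 453] 1503 min [ 0.325 -0.4    0.018] max [ 0.465 -0.375  0.027] med [ 0.399 -0.387  0.022] [176 172 168]
bench z 0.0007086012072824444
```

Run:
```python
from h import *
def rect(Q): return [np.round(x,3) for x in cv2.minAreaRect(Q.astype(np.float32))]
for n in('top','scene'):
    f=np.load(n+'0.npz'); P=np.load(n+'P.npy'); i=f['i']; hsv=cv2.cvtColor(i,cv2.COLOR_RGB2HSV); ok=f['d']>0
    x,y,z=P[...,0],P[...,1],P[...,2]
    reg=ok&(x>0.44)&(x<0.72)&(y>-0.03)&(y<0.32)
    rim=reg&(z>0.048)&(z<0.060)&(hsv[...,1]<60); Q=P[rim][:,:2]; print(n,'rim',Q.shape,rect(Q),Q.min(0),Q.max(0),cv2.boxPoints(cv2.minAreaRect(Q.astype(np.float32))).round(3).tolist())
    c=reg&(z>0.10)&(z<0.135); nl,lab,st,ce=cv2.connectedComponentsWithStats(c.astype(np.uint8))
    for k in range(1,nl):
        if st[k,4]>20: q=P[lab==k]; print('cap',ce[k],st[k,4],((q.min(0)+q.max(0))/2).round(3),(q.max(0)-q.min(0)).round(3),q[:,2].max(),i[lab==k].mean(0))
    for nm,(h0,h1),(za,zb) in (('brown',(0,20),(0.04,0.09)),):
        c=reg&(hsv[...,0]<h1)&(hsv[...,1]>80)&(z>za)&(z<zb); q=P[c]; print(nm,len(q),q.min(0),q.max(0))
    lid=ok&(x>0.6)&(x<0.85)&(z>0.12)&(y<0.3)&(y>-0.03); q=P[lid]; print('lid',q.min(0),q.max(0)); 
    top=lid&(z>0.20); print('lidtop',np.median(P[top],0),P[top].min(0),P[top].max(0))
    cl=ok&(abs(x-.537)<.05)&(abs(y+.09)<.055)&(z>.004)&(z<.02); print('clip',rect(P[cl][:,:2]), cv2.boxPoints(cv2.minAreaRect(P[cl][:,:2].astype(np.float32))).round(3).tolist())
    b=ok&(np.hypot(x-.649,y+.2795)<.026)&(z>.041); print('bar',b.sum(),rect(P[b][:,:2]),cv2.boxPoints(cv2.minAreaRect(P[b][:,:2].astype(np.float32))).round(3).tolist())
    r=ok&(y>0.28)&(x>0.3)&(x<.95)&(z>0.03); q=P[r]; print('rack',q.min(0),q.max(0))
    g=ok&(hsv[...,0]>45)&(hsv[...,0]<80)&(hsv[...,1]>120)&(z>.03)&(z<.2)&(y<.3); 
    for s in (g&(x<.55),g&(x>.55)): q=P[s]; print('green',q.min(0),q.max(0))
```

```text
top rim (1394, 2) [array([0.578, 0.136]), array([0.263, 0.188]), np.float64(85.463)] [ 0.47372226 -0.00097619] [0.67954857 0.27447127] [[0.4729999899864197, 0.012000000104308128], [0.6610000133514404, -0.003000000026077032], [0.6819999814033508, 0.25999999046325684], [0.49399998784065247, 0.2750000059604645]]
cap [233.89855072 184.18035427] 621 [0.671 0.128 0.118] [0.021 0.264 0.035] 0.13498967969325526 [72.74557166 74.55072464 73.70048309]
cap [265.58333333 234.49206349] 252 [0.575 0.066 0.106] [0.033 0.033 0.011] 0.11141461405799147 [ 66.          95.07142857 138.11111111]
cap [196.91208791 241.28937729] 273 [0.559 0.195 0.114] [0.032 0.032 0.028] 0.12805219127720024 [162.82417582 160.73260073 157.02197802]
brown 57 [0.53516297 0.16813267 0.08146261] [0.58619438 0.21227263 0.08997972]
lid [ 0.66075488 -0.00455652  0.12001147] [0.68768949 0.26098431 0.26948321]
lidtop [0.67228496 0.12613524 0.23547578] [ 0.66075488 -0.00455652  0.20004165] [0.68768949 0.26098431 0.26948321]
clip [array([ 0.538, -0.089]), array([0.069, 0.058]), np.float64(12.84)] [[0.49799999594688416, -0.06800000369
[... 1774 characters left out ...]
23977661, -0.14300000667572021], [0.5849999785423279, -0.035999998450279236]]
bar 149 [array([ 0.65 , -0.281]), array([0.011, 0.042]), np.float64(82.26)] [[0.6290000081062317, -0.28299999237060547], [0.6700000166893005, -0.289000004529953], [0.671999990940094, -0.27799999713897705], [0.6299999952316284, -0.2720000147819519]]
rack [0.30001513 0.33213467 0.03000406] [0.91801671 0.84374363 0.18651902]
green [0.37710929 0.18164183 0.03000777] [0.43112004 0.23270768 0.12142079]Traceback (most recent call last):
  File "<stdin>", line 19, in <module>
    return umr_minimum(a, axis, None, out, keepdims, initial, where)
ValueError: zero-size array to reduction operation minimum which has no identity
```

Call:
{"fn": "drive_tool", "kwargs": {
  "moves": [-0.3,-0.3,-1.5,-0.5,87,-1.0,-1.1,-2.0,-1.0,87,-2.0,-2.2,-2.4,-1.52,87,-3.0,-3.3,-2.4,-1.52,87,-4.0,-4.4,-2.4,-1.52,87],
  "squeeze": 15
}}

```text
time_s: 0.72
tool_pos: [0.2797, 0.4134, 0.3185]
tool_rot: [180.0, 0.0, 180.0]
force: [-0.1, 0.1, 0.2]
grip_width: 0.0874
grasp_force: 0.0
```

```bash
cat >> h.py <<'E'
def units(x,y,z,psi):
    T=pose(); d=T[:3,:3].T@(np.array([x,y,z])-T[:3,3])/0.04
    cur=np.degrees(np.arctan2(T[1,0],T[0,0])); t=(cur-psi+180)%360-180
    print('units',d.round(2),'turn',round(t/10,2),'| cur',T[:3,3].round(4),'psi',cur.round(2))
E
python3 -c "
from h import *
units(.5,-.02,.32,180); print(env.get_obs()['qpos'],env.get_obs()['tool_rot'])"
```

```text
units [ -5.51 -10.83  -0.04] turn -0.0 | cur [0.2797 0.4134 0.3185] psi 179.97
[-6.03905237e+01 -1.74925546e+00  1.37941513e+00  9.50910729e+01
  4.76311900e-02  8.66432345e+01  3.09558715e+01] [1.79990417e+02 1.20998288e-02 1.79970399e+02]
```

Call:
{"fn": "drive_tool", "kwargs": {
  "moves": [-0.8,-1.2,0,0,87,-1.6,-2.4,0,0,87,-2.4,-3.6,0,0,87,-3.2,-4.8,0,0,87,-4.0,-6.0,0,0,87]
}}

```text
time_s: 1.35
tool_pos: [0.4394, 0.1735, 0.3184]
tool_rot: [180.0, 0.0, 180.0]
force: [0.6, -0.2, 0.2]
grip_width: 0.087
grasp_force: 0.0
```

Call:
{"fn": "drive_tool", "kwargs": {
  "moves": [-0.4,-0.9,0,0,87,-0.8,-1.8,0,0,87,-1.2,-2.7,0,0,87,-1.6,-3.6,0,0,87,-2.0,-4.3,0,0,87]
}}

```text
time_s: 1.98
tool_pos: [0.5188, 0.0014, 0.3184]
tool_rot: [180.0, -0.0, 179.9]
force: [0.7, 1.2, -1.2]
grip_width: 0.0868
grasp_force: 0.0
```

Call:
{"fn": "drive_tool", "kwargs": {
  "moves": [0,0,0,0,87]
}}

```text
time_s: 2.1
tool_pos: [0.519, 0.0002, 0.3182]
tool_rot: [-179.9, -0.0, 179.7]
force: [-0.3, 0.2, 0.2]
grip_width: 0.0872
grasp_force: 0.0
```

Run:
```python
from h import *
units(.575,.065,.2,180)
i,d,m,W=cam('wrist'); save('w1',i); P=cloud(m,W,d); np.savez('w1',i=i,P=P,d=d)
hsv=cv2.cvtColor(i,cv2.COLOR_RGB2HSV); x,y,z=P[...,0],P[...,1],P[...,2]; ok=(d>0)&(z<.3)
def rep(n,mask,mn=40):
    nl,lab,st,ce=cv2.connectedComponentsWithStats(mask.astype(np.uint8),connectivity=4)
    for k in range(1,nl):
        if st[k,4]<mn: continue
        q=P[lab==k]; r=cv2.minAreaRect(q[:,:2].astype(np.float32))
        print(n,ce[k].astype(int),st[k,4],((q.min(0)+q.max(0))/2).round(4),(q.max(0)-q.min(0)).round(3),'z',np.percentile(q[:,2],95).round(3),'rect',np.round(r[0],4),np.round(r[1],3),round(r[2],1),i[lab==k].mean(0).astype(int))
rep('cap',ok&(z>.10)&(z<.14)&(x<.63))
rep('part',ok&(z>.004)&(z<.06)&(y<-.03)&(x<.7)&(x>.36)&(y>-.35))
rep('bar',ok&(z>.042)&(np.hypot(x-.649,y+.28)<.03),20)
rep('rim',ok&(z>.049)&(z<.06)&(x>.45)&(y>-.03)&(x<.72)&(hsv[...,1]<60),200)
```

```text
units [-1.39  1.63  2.95] turn -0.03 | cur [5.190e-01 2.000e-04 3.182e-01] psi 179.67
cap [565  76] 1530 [0.4047 0.2138 0.1098] [0.031 0.033 0.02 ] z 0.118 rect [0.4048 0.2139] [0.031 0.031] 29.6 [ 39 102  54]
cap [518 248] 1229 [0.5585 0.1947 0.1133] [0.032 0.031 0.027] z 0.126 rect [0.5579 0.1949] [0.031 0.031] 8.1 [156 155 156]
cap [380 260] 883 [0.5729 0.065  0.1044] [0.034 0.033 0.009] z 0.108 rect [0.5728 0.065 ] [0.033 0.033] 76.4 [ 53  90 145]
part [142  95] 895 [ 0.4132 -0.1915  0.0072] [0.05  0.049 0.006] z 0.009 rect [ 0.4132 -0.1915] [0.049 0.05 ] 89.6 [ 58  92 143]
part [224  96] 674 [ 0.4146 -0.0976  0.0178] [0.044 0.042 0.027] z 0.03 rect [ 0.4151 -0.0977] [0.04  0.043] 72.5 [101 101 101]
part [ 37 106] 1906 [ 0.4239 -0.2987  0.0288] [0.041 0.04  0.05 ] z 0.052 rect [ 0.4239 -0.2986] [0.039 0.041] 88.7 [124 123 123]
part [147 196] 859 [ 0.5245 -0.1955  0.0176] [0.044 0.042 0.027] z 0.03 rect [ 0.5245 -0.1956] [0.044 0.042] 0.6 [100 100 100]
part [239 203] 733 [ 0.5347 -0.0896  0.0095] [0.032 0.066 0.01 ] z 0.013 rect [ 0.5345 -0.0899] [0.071 0.019] 67.4 [ 71 102 151]
part [ 96 292] 2344 [ 0.6462 -0.2767  0.0261] [0.063 0.066 0.044] z 0.045 rect [ 0.6438 -0.2768] [0.068 0.058] 76.4 [151 152 155]
bar [ 83 301] 242 [ 0.6454 -0.2777  0.0451] [0.033 0.013 0.006] z 0.047 rect [ 0.645 -0.278] [0.012 0.033] 78.0 [189 190 193]
rim [433 225] 3501 [0.5673 0.1355 0.0545] [0.191 0.276 0.011] z 0.056 rect [0.5753 0.1349] [0.264 0.188] 85.6 [109 112 118]
rim [623 243] 1072 [0.5752 0.3411 0.0545] [0.174 0.007 0.011] z 0.059 rect [0.5752 0.3411] [0.007 0.174] 90.0 [74 74 75]
rim [487 320] 478 [0.6681 0.1976 0.0544] [0.016 0.067 0.011] z 0.059 rect [0.6688 0.1971] [0.067 0.014] 85.5 [63 64 68]
```

View pics/w1.png

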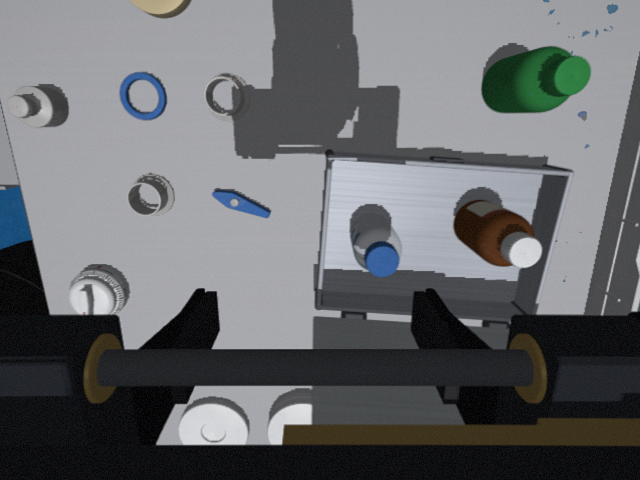

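The wrist view shows the clear bottle (380,260), brown bottle (520,248), clip (241,203), ferrules (150,196) and (226,95), gasket (142,95), and the case with its rim at about x 320–570. I take the small bottle first.

Call:
{"fn": "drive_tool", "kwargs": {
  "moves": [-1.35,1.62,1.0,0,68,-1.35,1.62,2.5,0,68,-1.35,1.62,4.0,0,68,-1.35,1.62,5.5,0,68,-1.35,1.62,6.6,0,68],
  "squeeze": 20
}}

```text
time_s: 2.78
tool_pos: [0.5712, 0.0703, 0.0519]
tool_rot: [179.9, -0.1, -179.9]
force: [0.4, 1.0, -0.7]
grip_width: 0.0682
grasp_force: 0.0
```

Call:
{"fn": "drive_tool", "kwargs": {
  "moves": [0,0,0,0,68,0,0,0,0,30,0,0,0,0,30,0,0,0,0,30,0,0,0,0,30],
  "squeeze": 20
}}

```text
time_s: 3.4
tool_pos: [0.5747, 0.0681, 0.0572]
tool_rot: [179.9, 0.2, 180.0]
force: [-1.3, -1.5, 7.7]
grip_width: 0.0503
grasp_force: 20.0
```

Call:
{"fn": "drive_tool", "kwargs": {
  "moves": [0,0,-0.5,0,30,0,0,-1.2,0,30,0,0,-2.2,0,30,0,0,-3.0,0,30,0,0,-3.0,0,30]
}}

```text
time_s: 4.03
tool_pos: [0.5748, 0.0682, 0.1786]
tool_rot: [179.9, 0.4, 180.0]
force: [0.1, 0.7, -1.4]
grip_width: 0.0504
grasp_force: 20.0
```

Call:
{"fn": "drive_tool", "kwargs": {
  "moves": [0,-0.8,0,0,30,0,-2.0,0,0,30,0,-3.3,0,0,30,0,-4.6,0,0,30,0,-5.7,0,0,30]
}}

```text
time_s: 4.65
tool_pos: [0.5715, -0.162, 0.1738]
tool_rot: [180.0, -0.1, 179.9]
force: [1.5, 1.2, -1.9]
grip_width: 0.05
grasp_force: 20.0
```

Call:
{"fn": "drive_tool", "kwargs": {
  "moves": [-0.7,0,0,0,30,-1.7,0,0,0,30,-2.8,0,0,0,30,-3.7,0,0,0,30,-4.1,0,0,0,30]
}}

```text
time_s: 5.28
tool_pos: [0.7375, -0.159, 0.1722]
tool_rot: [180.0, -0.1, -180.0]
force: [-0.6, 0.4, -1.8]
grip_width: 0.0502
grasp_force: 20.0
```

Call:
{"fn": "drive_tool", "kwargs": {
  "moves": [0,0,0.8,0,30,0,0,1.8,0,30,0,0,2.5,0,30,0,0,2.9,0,30,0,0,2.9,0,30]
}}

```text
time_s: 5.9
tool_pos: [0.7355, -0.1597, 0.0568]
tool_rot: [180.0, -0.2, 180.0]
force: [0.1, 0.1, -1.0]
grip_width: 0.0504
grasp_force: 20.0
```

Call:
{"fn": "drive_tool", "kwargs": {
  "moves": [0,0,0.1,0,30,0,0,0.2,0,30,0,0,0.2,0,30]
}}

```text
time_s: 6.28
tool_pos: [0.7368, -0.16, 0.0509]
tool_rot: [180.0, 0.0, 180.0]
force: [-0.1, 0.5, -0.0]
grip_width: 0.0501
grasp_force: 20.0
```

Call:
{"fn": "drive_tool", "kwargs": {
  "moves": [0,0,0,0,50,0,0,0,0,60,0,0,0,0,68,0,0,0,0,68,0,0,-0.8,0,68]
}}

```text
time_s: 6.9
tool_pos: [0.7346, -0.1592, 0.0797]
tool_rot: [179.9, -0.3, 180.0]
force: [-0.3, 0.5, -0.5]
grip_width: 0.0673
grasp_force: 0.0
```

Call:
{"fn": "drive_tool", "kwargs": {
  "moves": [0,0,-1.2,0,80,0,0,-2.6,0,80,0.8,0,-3.6,0,80,2.2,0,-3.6,0,80,3.5,0,-3.6,0,80]
}}

```text
time_s: 7.52
tool_pos: [0.5953, -0.1605, 0.2273]
tool_rot: [-180.0, 0.1, 180.0]
force: [-0.5, -0.4, 0.2]
grip_width: 0.0797
grasp_force: 0.0
```

Call:
{"fn": "drive_tool", "kwargs": {
  "moves": [1.0,1.2,0,0,80,1.0,2.5,0,0,80,1.0,3.8,0,0,80,1.0,5.1,0,0,80,1.0,6.4,0,0,80]
}}

```text
time_s: 8.15
tool_pos: [0.5567, 0.0976, 0.2271]
tool_rot: [180.0, 0.1, 180.0]
force: [0.6, 0.2, 0.7]
grip_width: 0.0802
grasp_force: 0.0
```

Call:
{"fn": "drive_tool", "kwargs": {
  "moves": [0,1.2,0,0,80,0,2.4,0,0,80,0,2.4,0,0,80]
}}

```text
time_s: 8.52
tool_pos: [0.5556, 0.1977, 0.2262]
tool_rot: [179.9, -0.0, -179.6]
force: [0.0, 0.2, 0.1]
grip_width: 0.0799
grasp_force: 0.0
```

Run:
```python
from h import *
units(.558,.194,.062,180); print(env.get_obs()['qpos'])
i,d,m,W=cam('top'); P=cloud(m,W,d); x,y,z=P[...,0],P[...,1],P[...,2]
s=(d>0)&(z>.085)&(z<.13)&(x>.69)&(x<.79)&(y<-.1)&(y>-.22); print(s.sum(),P[s].min(0),P[s].max(0)); save('t2',i)
```

```text
units [-0.06 -0.1   4.1 ] turn 0.04 | cur [0.5556 0.1977 0.2262] psi -179.56
[-46.00501417  11.42533759  27.62960937  92.75513644  -5.51570896
  77.15689057  72.82423227]
259 [ 0.71831367 -0.17912601  0.08532593] [ 0.75209962 -0.14564535  0.10243944]
```

Call:
{"fn": "drive_tool", "kwargs": {
  "moves": [-0.05,-0.1,1.2,0,76,-0.05,-0.1,2.6,0,76,-0.05,-0.1,3.7,0,76,-0.05,-0.1,4.1,0,76,-0.05,-0.1,4.1,0,76]
}}

```text
time_s: 9.2
tool_pos: [0.5589, 0.1869, 0.0626]
tool_rot: [-179.9, -0.0, 179.9]
force: [0.4, 0.2, 1.1]
grip_width: 0.0759
grasp_force: 0.0
```

Call:
{"fn": "drive_tool", "kwargs": {
  "moves": [0,0,0,0,40,0,0,0,0,40,0,0,0,0,40,0,0,0,0,40],
  "squeeze": 25
}}

```text
time_s: 9.7
tool_pos: [0.5603, 0.1897, 0.0645]
tool_rot: [179.8, 0.2, -180.0]
force: [-0.2, 3.8, 6.7]
grip_width: 0.0571
grasp_force: 24.9
```

Call:
{"fn": "drive_tool", "kwargs": {
  "moves": [0,0,-0.5,0,40,0,0,-1.2,0,40,0,0,-2.2,0,40,0,0,-3.0,0,40,0,0,-3.0,0,40]
}}

```text
time_s: 10.32
tool_pos: [0.5605, 0.1874, 0.1858]
tool_rot: [179.9, 0.3, 179.9]
force: [-0.1, -1.4, -2.9]
grip_width: 0.0571
grasp_force: 24.7
```

Call:
{"fn": "drive_tool", "kwargs": {
  "moves": [0,-0.8,0,0,40,0,-2.0,0,0,40,0,-3.3,0,0,40,0,-4.6,0,0,40,0,-5.9,0,0,40]
}}

```text
time_s: 10.95
tool_pos: [0.5571, -0.0501, 0.1811]
tool_rot: [-180.0, -0.2, 180.0]
force: [0.4, 0.8, -1.8]
grip_width: 0.0567
grasp_force: 24.7
```

Call:
{"fn": "drive_tool", "kwargs": {
  "moves": [0,-1.2,0,0,40,-0.5,-1.8,0,0,40,-1.5,-1.8,0,0,40,-2.7,-1.8,0,0,40,-3.8,-1.8,0,0,40]
}}

```text
time_s: 11.58
tool_pos: [0.7109, -0.1202, 0.1805]
tool_rot: [-180.0, -0.2, 180.0]
force: [0.6, 0.1, -0.8]
grip_width: 0.0573
grasp_force: 24.7
```

Call:
{"fn": "drive_tool", "kwargs": {
  "moves": [-0.7,0,0,0,40,-1.05,0.4,0,0,40,-1.05,1.1,0,0,40,-1.05,1.1,0,0,40]
}}

```text
time_s: 12.08
tool_pos: [0.7522, -0.0721, 0.1799]
tool_rot: [179.9, -0.2, -179.8]
force: [0.5, 1.0, -1.8]
grip_width: 0.0571
grasp_force: 24.7
```

Run:
```python
from h import *
units(.755,-.075,.06,180)
```

```text
units [-0.08 -0.08  3.  ] turn 0.02 | cur [ 0.7522 -0.0721  0.1799] psi -179.78
```

Call:
{"fn": "drive_tool", "kwargs": {
  "moves": [0,-0.05,0.8,0,40,0,-0.05,1.8,0,40,0,-0.05,2.6,0,40,0,-0.05,2.95,0,40,0,-0.05,3.05,0,40]
}}

```text
time_s: 12.7
tool_pos: [0.7519, -0.0788, 0.0596]
tool_rot: [-180.0, -0.1, 179.9]
force: [0.5, -1.6, -1.4]
grip_width: 0.0574
grasp_force: 24.7
```

Call:
{"fn": "drive_tool", "kwargs": {
  "moves": [0,0,0.05,0,40,0,0,0.05,0,40]
}}

```text
time_s: 12.95
tool_pos: [0.7535, -0.0784, 0.06]
tool_rot: [-180.0, 0.1, 180.0]
force: [0.4, 0.5, -2.4]
grip_width: 0.0569
grasp_force: 24.7
```

Still airborne (about −2 N), so I lower a bit more.

Call:
{"fn": "drive_tool", "kwargs": {
  "moves": [0,0,0.06,0,40,0,0,0.12,0,40,0,0,0.12,0,40]
}}

```text
time_s: 13.32
tool_pos: [0.7541, -0.0782, 0.0567]
tool_rot: [180.0, 0.2, 180.0]
force: [-0.5, 0.6, 7.6]
grip_width: 0.0571
grasp_force: 24.8
```

Call:
{"fn": "drive_tool", "kwargs": {
  "moves": [0,0,0,0,60,0,0,0,0,70,0,0,0,0,70,0,0,-0.5,0,70,0,0,-1.5,0,70]
}}

```text
time_s: 13.95
tool_pos: [0.7515, -0.0782, 0.1133]
tool_rot: [-180.0, -0.2, 179.9]
force: [1.2, -0.2, 0.8]
grip_width: 0.0698
grasp_force: 0.0
```

Call:
{"fn": "drive_tool", "kwargs": {
  "moves": [0,0,-1.4,0,70,0,0,-2.8,0,70,0,0,-3.8,0,70,1.2,-0.5,-4.0,0,70,2.6,-1.0,-4.0,0,70]
}}

```text
time_s: 14.58
tool_pos: [0.6486, -0.1195, 0.2762]
tool_rot: [-179.9, 0.2, 180.0]
force: [-0.4, -0.9, 1.4]
grip_width: 0.0696
grasp_force: 0.0
```

Call:
{"fn": "drive_tool", "kwargs": {
  "moves": [1.3,-0.7,0,0,70,2.6,-1.4,0.4,0,70,3.6,-1.9,0.8,0,70,3.6,-1.9,0.8,0,70]
}}

```text
time_s: 15.08
tool_pos: [0.5007, -0.1971, 0.2421]
tool_rot: [179.9, -0.0, 179.6]
force: [1.5, 0.0, 0.2]
grip_width: 0.0701
grasp_force: 0.0
```

```bash
cat >> h.py <<'E'
def look(name,pic=None):
    i,d,m,W=cam(name); P=cloud(m,W,d)
    if pic: save(pic,i)
    x,y,z=P[...,0],P[...,1],P[...,2]; ok=(d>0)&(z<.2)
    def rep(n,mask,mn=40):
        nl,lab,st,ce=cv2.connectedComponentsWithStats(mask.astype(np.uint8),connectivity=4)
        for k in range(1,nl):
            if st[k,4]<mn: continue
            q=P[lab==k]; r=cv2.minAreaRect(q[:,:2].astype(np.float32))
            print(n,ce[k].astype(int),st[k,4],((q.min(0)+q.max(0))/2).round(4),(q.max(0)-q.min(0)).round(3),'rect',np.round(r[0],4),np.round(r[1],3),round(r[2],1),i[lab==k].mean(0).astype(int))
    rep('part',ok&(z>.004)&(z<.06)&(y<-.015)&(x<.7)&(x>.36)&(y>-.35))
    rep('tall',ok&(z>.085)&(z<.14)&(y<-.0)&(x<.82)&(x>.69)&(y>-.35))
    rep('bar',ok&(z>.042)&(np.hypot(x-.649,y+.28)<.03),20)
    return P,i,d
E
python3 - <<'E'
from h import *
print(env.get_obs()['time_s']); units(.5245,-.196,.2,180); look('wrist'); look('top')
E
```

```text
15.075
units [-0.59  0.03  1.05] turn -0.04 | cur [ 0.5007 -0.1971  0.2421] psi 179.6
part [318 111] 1135 [ 0.4132 -0.1923  0.0073] [0.049 0.049 0.006] rect [ 0.4132 -0.1923] [0.049 0.049] 88.5 [31 48 73]
part [420 112] 1047 [ 0.4149 -0.1008  0.0179] [0.044 0.043 0.028] rect [ 0.4153 -0.1002] [0.043 0.041] 57.5 [95 94 94]
part [200 125] 1997 [ 0.4243 -0.3009  0.0291] [0.041 0.042 0.05 ] rect [ 0.4243 -0.3009] [0.042 0.041] 89.9 [130 129 129]
part [314 228] 802 [ 0.5233 -0.1984  0.0176] [0.041 0.044 0.027] rect [ 0.5234 -0.1982] [0.041 0.043] 25.8 [102 101 102]
part [416 234] 945 [ 0.5353 -0.0904  0.0093] [0.033 0.067 0.01 ] rect [ 0.5354 -0.0909] [0.071 0.019] 65.2 [ 67  99 149]
part [252 329] 1355 [ 0.6378 -0.2644  0.0257] [0.048 0.038 0.043] rect [ 0.6363 -0.2644] [0.051 0.032] 65.5 [146 147 150]
bar [237 342] 113 [ 0.6365 -0.2778  0.0447] [0.015 0.01  0.005] rect [ 0.6362 -0.2772] [0.01  0.015] 83.0 [181 182 185]
part [432 206] 746 [ 0.6506 -0.2784  0.0271] [0.066 0.067 0.044] rect [ 0.6511 -0.2777] [0.064 0.066] 65.6 [190 190 187]
part [345 259] 226 [ 0.5366 -0.089   0.0099] [0.032 0.065 0.009] rect [ 0.5384 -0.0898] [0.07  0.018] 62.3 [ 96 124 166]
part [343 314] 53 [ 0.4205 -0.0914  0.0177] [0.035 0.028 0.027] rect [ 0.4232 -0.0878] [0.016 0.038] 55.8 [153 151 146]
part [394 318] 222 [ 0.4145 -0.1926  0.0076] [0.047 0.049 0.007] rect [ 0.4145 -0.1926] [0.047 0.049] 0.2 [51 63 82]
part [354 321] 63 [ 0.4125 -0.104   0.018 ] [0.04  0.034 0.028] rect [ 0.411  -0.1065] [0.023 0.042] 56.3 [121 120 117]
tall [338 147] 417 [ 0.7507 -0.074   0.1027] [0.042 0.046 0.035] rect [ 0.7502 -0.0737] [0.046 0.041] 86.8 [150 141 135]
tall [383 155] 255 [ 0.7355 -0.1624  0.0935] [0.034 0.033 0.017] rect [ 0.7356 -0.1622] [0.034 0.033] 49.4 [ 80 109 153]
bar [436 203] 89 [ 0.65   -0.2774  0.0457] [0.04  0.012 0.007] rect [ 0.65   -0.2774] [0.011 0.041] 83.2 [200 197 195]
```

Call:
{"fn": "drive_tool", "kwargs": {
  "moves": [-0.57,0,1.4,0,66,-0.57,0,2.8,0,66,-0.57,0,4.2,0,66,-0.57,0,5.5,0,66,-0.57,0,5.9,0,66],
  "squeeze": 20
}}

```text
time_s: 15.8
tool_pos: [0.5266, -0.1927, 0.003]
tool_rot: [180.0, -0.3, -179.9]
force: [0.7, -0.4, 0.4]
grip_width: 0.0659
grasp_force: 0.0
```

Call:
{"fn": "drive_tool", "kwargs": {
  "moves": [0,0,0,0,66,0,0,0,0,30,0,0,0,0,30,0,0,0,0,30,0,0,0,0,30],
  "squeeze": 20
}}

```text
time_s: 16.42
tool_pos: [0.5288, -0.1949, 0.0074]
tool_rot: [-179.9, 0.2, 180.0]
force: [-0.3, -1.0, 7.0]
grip_width: 0.0455
grasp_force: 20.3
```

Call:
{"fn": "drive_tool", "kwargs": {
  "moves": [0,0,-0.4,0,30,0,0,-1.0,0,30,0,0,-2.0,0,30,0,0,-3.0,0,30,0,0,-3.5,0,30]
}}

```text
time_s: 17.05
tool_pos: [0.5281, -0.1941, 0.1483]
tool_rot: [180.0, 0.2, 180.0]
force: [0.9, -0.1, -2.2]
grip_width: 0.0456
grasp_force: 19.5
```

Call:
{"fn": "drive_tool", "kwargs": {
  "moves": [0.15,0.8,0,0,30,0.15,2.2,0,0,30,0.15,3.6,0,0,30,0.15,5.0,0,0,30,0.15,6.4,0,0,30]
}}

```text
time_s: 17.68
tool_pos: [0.5206, 0.0639, 0.1454]
tool_rot: [180.0, -0.1, 180.0]
force: [0.4, -0.6, -1.3]
grip_width: 0.0457
grasp_force: 19.5
```

Call:
{"fn": "drive_tool", "kwargs": {
  "moves": [0,0,0,0,30,0,0,1.2,0,30,0,0,2.4,0,30,0,0,3.1,0,30,0,0,3.2,0,30]
}}

```text
time_s: 18.3
tool_pos: [0.5196, 0.0605, 0.0158]
tool_rot: [-179.9, -0.2, 179.9]
force: [0.2, -0.3, -0.3]
grip_width: 0.0451
grasp_force: 19.5
```

Call:
{"fn": "drive_tool", "kwargs": {
  "moves": [0,0,0,0,54,0,0,0,0,56,0,0,-0.6,0,56,0,0,-2.0,0,56,0,0,-3.4,0,56]
}}

```text
time_s: 18.92
tool_pos: [0.5218, 0.0619, 0.1565]
tool_rot: [180.0, 0.1, 180.0]
force: [1.5, 0.4, -0.0]
grip_width: 0.0561
grasp_force: 0.0
```

Call:
{"fn": "drive_tool", "kwargs": {
  "moves": [-0.2,-1.0,-0.5,1,45,-0.4,-2.3,-1.0,2,40,-0.4,-3.6,-1.0,3,40,-0.4,-3.8,-1.0,4,40,-0.4,-3.8,-1.0,5,40]
}}

```text
time_s: 19.55
tool_pos: [0.5377, -0.0919, 0.1954]
tool_rot: [179.9, 0.1, 129.5]
force: [0.1, -0.3, -0.4]
grip_width: 0.04
grasp_force: 0.0
```

Call:
{"fn": "drive_tool", "kwargs": {
  "moves": [0,0,0,1,40,0,0,0,2,40,0,0,0,3,40,0,0,0,4,40,0,0,0,5,40]
}}

```text
time_s: 20.18
tool_pos: [0.5379, -0.0901, 0.1952]
tool_rot: [179.9, -0.1, 79.6]
force: [-0.8, -1.1, -0.2]
grip_width: 0.0401
grasp_force: 0.0
```

Call:
{"fn": "drive_tool", "kwargs": {
  "moves": [0,0,0,1,40,0,0,0,1.4,40,0,0,0,1.4,40]
}}

```text
time_s: 20.55
tool_pos: [0.5379, -0.0901, 0.1949]
tool_rot: [179.9, -0.1, 66.0]
force: [-0.4, -0.9, -0.0]
grip_width: 0.0395
grasp_force: 0.0
```

Run:
```python
from h import *
o=env.get_obs(); print(o['qpos'].round(1)); units(.5355,-.0905,.006,66); look('wrist','w3')
```

```text
[-40.3   8.3  51.7 102.   -6.8  72.9 -10.9]
units [-0.04 -0.06  4.72] turn 0.0 | cur [ 0.5379 -0.0901  0.1949] psi 66.02
part [312 214] 1211 [ 0.5353 -0.0895  0.0095] [0.033 0.067 0.011] rect [ 0.5353 -0.0899] [0.071 0.019] 65.5 [38 58 87]
part [195 276] 1452 [ 0.416  -0.0978  0.0174] [0.042 0.043 0.027] rect [ 0.416  -0.0971] [0.042 0.042] 78.0 [69 69 69]
part [498 310] 288 [ 0.6587 -0.252   0.0113] [0.038 0.017 0.014] rect [ 0.66   -0.2496] [0.008 0.041] 69.8 [96 96 98]
part [297 418] 328 [ 0.4275 -0.2897  0.0125] [0.035 0.023 0.017] rect [ 0.4302 -0.2866] [0.014 0.039] 64.8 [70 70 70]
tall [612  82] 4020 [ 0.748  -0.0732  0.1017] [0.041 0.048 0.033] rect [ 0.7461 -0.0721] [0.048 0.038] 78.6 [77 63 54]
tall [618 221] 2056 [ 0.7319 -0.1621  0.0929] [0.029 0.034 0.016] rect [ 0.7297 -0.1608] [0.034 0.025] 72.7 [ 41  71 116]
```

Call:
{"fn": "drive_tool", "kwargs": {
  "moves": [-0.02,-0.05,1.4,0,40,-0.02,-0.05,2.8,0,40,-0.02,-0.05,4.0,0,40,-0.02,-0.05,4.6,0,40,-0.02,-0.05,4.72,0,40]
}}

```text
time_s: 21.22
tool_pos: [0.5342, -0.0899, 0.0038]
tool_rot: [-179.9, 0.1, 66.0]
force: [-0.6, -0.5, 0.9]
grip_width: 0.0398
grasp_force: 0.0
```

Call:
{"fn": "drive_tool", "kwargs": {
  "moves": [0,0,0,0,40,0,0,0,0,10,0,0,0,0,10,0,0,0,0,10,0,0,0,0,10],
  "squeeze": 15
}}

```text
time_s: 21.85
tool_pos: [0.5358, -0.0898, 0.0056]
tool_rot: [180.0, -0.0, 66.0]
force: [-0.5, 0.3, 3.8]
grip_width: 0.0171
grasp_force: 14.9
```

Call:
{"fn": "drive_tool", "kwargs": {
  "moves": [0,0,-0.6,0,10,0,0,-1.8,0,10,0,0,-3.2,0,10,0,0,-4.0,0,10,0,0,-4.0,-1,10]
}}

```text
time_s: 22.48
tool_pos: [0.5373, -0.0902, 0.1679]
tool_rot: [179.7, -0.1, 76.2]
force: [-0.5, 0.3, -1.2]
grip_width: 0.0172
grasp_force: 14.9
```

Call:
{"fn": "drive_tool", "kwargs": {
  "moves": [0,0,0,-1,10,0,0,0,-2,10,0,0,0,-3,10,0,0,0,-4,10,0,0,0,-5,10]
}}

```text
time_s: 23.1
tool_pos: [0.5351, -0.09, 0.1648]
tool_rot: [-180.0, -0.0, 126.3]
force: [1.4, -0.3, 0.6]
grip_width: 0.017
grasp_force: 14.9
```

Call:
{"fn": "drive_tool", "kwargs": {
  "moves": [0,0,0,-1,10,0,0,0,-2,10,0,0,0,-3,10,0,0,0,-4,10,0,0,0,-5,10]
}}

```text
time_s: 23.72
tool_pos: [0.5351, -0.09, 0.1647]
tool_rot: [180.0, -0.0, 176.3]
force: [0.7, -0.9, -0.2]
grip_width: 0.0171
grasp_force: 14.9
```

Run:
```python
from h import *
print(env.get_obs()['qpos'].round(1)); units(.580,.104,.018,176)
```

```text
[-30.3   8.4  40.6 104.2  -5.9  69.5  98.4]
units [-0.81  4.91  3.67] turn 0.03 | cur [ 0.5351 -0.09    0.1647] psi 176.29
```

Call:
{"fn": "drive_tool", "kwargs": {
  "moves": [-0.2,1.0,0,0,10,-0.4,2.3,0,0,10,-0.6,3.6,0,0,10,-0.8,4.9,0,0,10,-0.8,4.9,0.8,0,10]
}}

```text
time_s: 24.35
tool_pos: [0.583, 0.1104, 0.1342]
tool_rot: [179.8, 0.3, 176.5]
force: [0.1, -0.9, -0.5]
grip_width: 0.017
grasp_force: 14.9
```

Call:
{"fn": "drive_tool", "kwargs": {
  "moves": [0,0,1.2,0,10,0,0,2.4,0,10,0,0,2.9,0,10,0,0,2.9,0,10]
}}

```text
time_s: 24.85
tool_pos: [0.5805, 0.1031, 0.0163]
tool_rot: [-179.9, -0.1, 176.0]
force: [0.6, -0.7, -0.2]
grip_width: 0.0172
grasp_force: 14.9
```

Call:
{"fn": "drive_tool", "kwargs": {
  "moves": [0,0,0,0,25,0,0,0,0,32,0,0,-0.8,0,32,0,0,-2.2,0,32,0,0,-3.6,0,32]
}}

```text
time_s: 25.48
tool_pos: [0.5812, 0.1033, 0.1637]
tool_rot: [180.0, 0.1, 176.0]
force: [1.0, 0.7, 0.7]
grip_width: 0.0318
grasp_force: 0.0
```

Call:
{"fn": "drive_tool", "kwargs": {
  "moves": [0.5,-1.1,-0.4,0,60,1.1,-2.4,-0.4,0,66,1.7,-3.6,-0.4,0,66,2.3,-4.9,-0.4,0,66,2.9,-6.2,-0.4,0,66]
}}

```text
time_s: 26.1
tool_pos: [0.4473, -0.1376, 0.1781]
tool_rot: [179.9, 0.2, 176.0]
force: [0.7, -0.1, 0.3]
grip_width: 0.0649
grasp_force: 0.0
```

Call:
{"fn": "drive_tool", "kwargs": {
  "moves": [0.75,-1.45,0,0,66,0.75,-1.45,0,0,66,0.75,-1.45,0,0,66]
}}

```text
time_s: 26.48
tool_pos: [0.4143, -0.1915, 0.1777]
tool_rot: [179.9, 0.1, 175.9]
force: [1.3, 0.7, -0.0]
grip_width: 0.0661
grasp_force: 0.0
```

Run:
```python
from h import *
o=env.get_obs(); print(o['qpos'].round(1)); units(.4135,-.192,.003,176); look('wrist')
```

```text
[-28.5  -7.9  47.2 114.3   6.   71.1 102.4]
units [ 0.03 -0.02  4.37] turn -0.01 | cur [ 0.4143 -0.1915  0.1777] psi 175.91
part [426 213] 1443 [ 0.4128 -0.101   0.0174] [0.042 0.042 0.027] rect [ 0.4136 -0.1002] [0.041 0.042] 70.6 [90 89 89]
part [313 216] 1320 [ 0.4133 -0.1928  0.0069] [0.05  0.049 0.006] rect [ 0.4132 -0.1928] [0.049 0.05 ] 86.9 [ 51  82 128]
part [185 242] 2486 [ 0.424  -0.3008  0.0287] [0.042 0.042 0.049] rect [ 0.4233 -0.3   ] [0.042 0.04 ] 39.5 [129 128 128]
part [234 427] 519 [ 0.6253 -0.282   0.016 ] [0.024 0.056 0.024] rect [ 0.6233 -0.2837] [0.017 0.057] 11.5 [90 90 92]
```

Call:
{"fn": "drive_tool", "kwargs": {
  "moves": [0,0,1.4,0,64,0,0,2.8,0,64,0,0,3.8,0,64,0,0,4.3,0,64,0,0,4.38,0,64]
}}

```text
time_s: 27.15
tool_pos: [0.4136, -0.1903, 0.0005]
tool_rot: [-180.0, -0.2, 176.1]
force: [-0.4, -0.6, 0.2]
grip_width: 0.0642
grasp_force: 0.0
```

Call:
{"fn": "drive_tool", "kwargs": {
  "moves": [0,0,0,0,64,0,0,0,0,40,0,0,0,0,40,0,0,0,0,40,0,0,0,0,40],
  "squeeze": 15
}}

```text
time_s: 27.78
tool_pos: [0.4146, -0.1915, 0.0024]
tool_rot: [180.0, 0.1, 176.0]
force: [-0.2, 2.1, 6.2]
grip_width: 0.0479
grasp_force: 15.0
```

Call:
{"fn": "drive_tool", "kwargs": {
  "moves": [0,0,-0.6,0,40,0,0,-1.8,0,40,0,0,-3.2,0,40,0,0,-4.0,0,40,0,0,-4.0,0,40]
}}

```text
time_s: 28.4
tool_pos: [0.4156, -0.192, 0.1639]
tool_rot: [179.9, 0.3, 176.0]
force: [0.0, 0.2, -0.4]
grip_width: 0.048
grasp_force: 15.0
```

Run:
```python
from h import *
units(.578,.1745,.0135,176)
```

```text
units [-3.39  9.42  3.79] turn -0.0 | cur [ 0.4156 -0.192   0.1639] psi 175.98
```

Call:
{"fn": "drive_tool", "kwargs": {
  "moves": [-0.3,1.0,0,0,40,-0.8,2.3,0,0,40,-1.3,3.6,0,0,40,-1.8,4.9,0,0,40,-2.3,6.2,0,0,40]
}}

```text
time_s: 29.02
tool_pos: [0.5227, 0.0505, 0.1598]
tool_rot: [-179.9, -0.1, 175.9]
force: [0.4, -1.0, 1.0]
grip_width: 0.048
grasp_force: 15.0
```

Call:
{"fn": "drive_tool", "kwargs": {
  "moves": [-0.5,1.3,0,0,40,-0.9,2.6,0,0,40,-1.1,3.2,0,0,40,-1.1,3.2,0.8,0,40,-1.1,3.2,2.0,0,40]
}}

```text
time_s: 29.65
tool_pos: [0.5763, 0.1741, 0.0799]
tool_rot: [-180.0, 0.0, 176.0]
force: [1.2, -0.1, -1.1]
grip_width: 0.0477
grasp_force: 15.0
```

Call:
{"fn": "drive_tool", "kwargs": {
  "moves": [0,0,1.0,0,40,0,0,1.65,0,40,0,0,1.75,0,40,0,0,1.75,0,40]
}}

```text
time_s: 30.15
tool_pos: [0.5752, 0.1731, 0.0107]
tool_rot: [-179.9, -0.1, 175.9]
force: [0.3, -0.1, -0.0]
grip_width: 0.0481
grasp_force: 15.0
```

Call:
{"fn": "drive_tool", "kwargs": {
  "moves": [0,0,0,0,54,0,0,0,0,58,0,0,-0.8,0,58,0,0,-2.2,0,58,0,0,-3.6,0,58]
}}

```text
time_s: 30.78
tool_pos: [0.5758, 0.1739, 0.1577]
tool_rot: [180.0, 0.0, 176.0]
force: [0.9, 0.9, 0.1]
grip_width: 0.058
grasp_force: 0.0
```

Call:
{"fn": "drive_tool", "kwargs": {
  "moves": [0.5,-1.1,-0.4,0,66,1.1,-2.3,-0.4,0,66,1.7,-3.5,-0.4,0,66,2.3,-4.7,-0.4,0,66,2.9,-5.9,-0.4,0,66]
}}

```text
time_s: 31.4
tool_pos: [0.4429, -0.0549, 0.1722]
tool_rot: [179.9, 0.1, 176.0]
force: [0.5, -0.4, 0.9]
grip_width: 0.0662
grasp_force: 0.0
```

Call:
{"fn": "drive_tool", "kwargs": {
  "moves": [0.6,-1.2,0,0,66,0.6,-1.2,0,0,66,0.6,-1.2,0,0,66]
}}

```text
time_s: 31.78
tool_pos: [0.4168, -0.099, 0.1722]
tool_rot: [179.9, 0.1, 176.0]
force: [0.1, -0.6, -0.5]
grip_width: 0.0659
grasp_force: 0.0
```

Run:
```python
from h import *
o=env.get_obs(); print(o['qpos'].round(1)); units(.4148,-.1005,.006,176); look('wrist')
```

```text
[-39.5 -12.7  44.6 117.9   9.2  71.3  87.3]
units [ 0.05 -0.05  4.15] turn -0.0 | cur [ 0.4168 -0.099   0.1722] psi 175.96
part [314 220] 1181 [ 0.4128 -0.099   0.0173] [0.041 0.043 0.027] rect [ 0.4124 -0.0987] [0.042 0.042] 33.4 [94 94 94]
part [ 70 249] 3113 [ 0.4238 -0.2996  0.0286] [0.042 0.042 0.049] rect [ 0.4229 -0.298 ] [0.042 0.038] 25.1 [119 119 119]
```

Call:
{"fn": "drive_tool", "kwargs": {
  "moves": [0.03,0,1.3,0,66,0.03,0,2.6,0,66,0.03,0,3.6,0,66,0.03,0,4.1,0,66,0.03,0,4.15,0,66]
}}

```text
time_s: 32.45
tool_pos: [0.4142, -0.0989, 0.0044]
tool_rot: [-179.9, -0.2, 176.1]
force: [-0.6, 0.2, 0.1]
grip_width: 0.0662
grasp_force: 0.0
```

Call:
{"fn": "drive_tool", "kwargs": {
  "moves": [0,0,0,0,66,0,0,0,0,30,0,0,0,0,30,0,0,0,0,30,0,0,0,0,30],
  "squeeze": 20
}}

```text
time_s: 33.08
tool_pos: [0.4157, -0.0992, 0.0062]
tool_rot: [180.0, 0.1, 176.0]
force: [-0.7, 0.9, 4.1]
grip_width: 0.0453
grasp_force: 20.0
```

Call:
{"fn": "drive_tool", "kwargs": {
  "moves": [0,0,-0.4,0,30,0,0,-1.2,0,30,0,0,-2.4,0,30,0,0,-3.5,0,30,0,0,-3.5,0,30]
}}

```text
time_s: 33.7
tool_pos: [0.4175, -0.0996, 0.1486]
tool_rot: [179.9, 0.4, 176.0]
force: [-0.5, 0.2, -1.5]
grip_width: 0.0458
grasp_force: 19.5
```

Run:
```python
from h import *
units(.532,.214,.016,176)
```

```text
units [-2.28  8.01  3.35] turn -0.0 | cur [ 0.4175 -0.0996  0.1486] psi 175.98
```

Call:
{"fn": "drive_tool", "kwargs": {
  "moves": [-0.3,1.0,0,0,30,-0.65,2.3,0,0,30,-1.0,3.6,0,0,30,-1.4,4.9,0,0,30,-1.7,6.1,0,0,30]
}}

```text
time_s: 34.33
tool_pos: [0.4997, 0.1404, 0.1438]
tool_rot: [-179.9, -0.1, 176.0]
force: [0.6, -0.5, -1.0]
grip_width: 0.0456
grasp_force: 19.5
```

Call:
{"fn": "drive_tool", "kwargs": {
  "moves": [-0.4,1.2,0,0,30,-0.58,1.9,0,0,30,-0.58,1.9,0.4,0,30,-0.58,1.9,1.4,0,30,-0.58,1.9,2.0,0,30]
}}

```text
time_s: 34.95
tool_pos: [0.5264, 0.2106, 0.062]
tool_rot: [-179.8, -0.2, 175.9]
force: [-0.0, 0.2, -1.0]
grip_width: 0.0457
grasp_force: 19.5
```

Call:
{"fn": "drive_tool", "kwargs": {
  "moves": [0,0,0.6,0,30,0,0,1.1,0,30,0,0,1.25,0,30,0,0,1.25,0,30]
}}

```text
time_s: 35.45
tool_pos: [0.5286, 0.2126, 0.0156]
tool_rot: [-180.0, -0.0, 175.9]
force: [0.4, -0.6, -0.5]
grip_width: 0.0456
grasp_force: 19.5
```

Call:
{"fn": "drive_tool", "kwargs": {
  "moves": [0,0,0,0,52,0,0,0,0,55,0,0,-0.8,0,55,0,0,-2.2,0,55,0,0,-3.6,0,55]
}}

```text
time_s: 36.08
tool_pos: [0.5285, 0.2133, 0.1616]
tool_rot: [180.0, 0.0, 176.0]
force: [0.2, 0.5, 0.5]
grip_width: 0.0551
grasp_force: 0.0
```

Call:
{"fn": "drive_tool", "kwargs": {
  "moves": [0,0,-1.4,0,40,0,0,-2.8,0,20,0,0,-4.2,0,4,0,0,-4.8,0,4,0,0,-4.8,0,4]
}}

```text
time_s: 36.7
tool_pos: [0.5297, 0.2135, 0.3542]
tool_rot: [179.8, 0.2, 176.0]
force: [0.5, 0.5, -0.6]
grip_width: 0.013
grasp_force: 0.0
```

Run:
```python
from h import *
o=env.get_obs(); print(o['qpos'].round(1)); units(.72,.13,.345,176)
i,d,m,W=cam('wrist'); save('w4',i); P=cloud(m,W,d)
i,d,m,W=cam('scene'); P=cloud(m,W,d); save('s4',i)
c=np.array([.572,.135]); a=np.radians(-4.4); Rm=np.array([[np.cos(a),np.sin(a)],[-np.sin(a),np.cos(a)]])
q=(P[...,:2]-c)@Rm.T; s=(d>0)&(abs(q[...,1])<.12)&(q[...,0]>.06)&(q[...,0]<.15)&(P[...,2]>.09)&(P[...,2]<.24)
for z0 in (.1,.13,.16,.19,.22): 
    t=s&(abs(P[...,2]-z0)<.01); print(z0,np.median(q[t][:,0]),t.sum())
```

```text
[-58.1   7.2  37.8  83.3  -4.5  90.7  65.3]
units [-4.89 -1.75  0.24] turn -0.0 | cur [0.5297 0.2135 0.3542] psi 175.96
0.1 0.09861373832931546 474
0.13 0.09903197630526474 513
0.16 0.0992905238030589 547
0.19 0.09970944181355232 589
0.22 0.10001192676711979 632
```

View pics/w4.png

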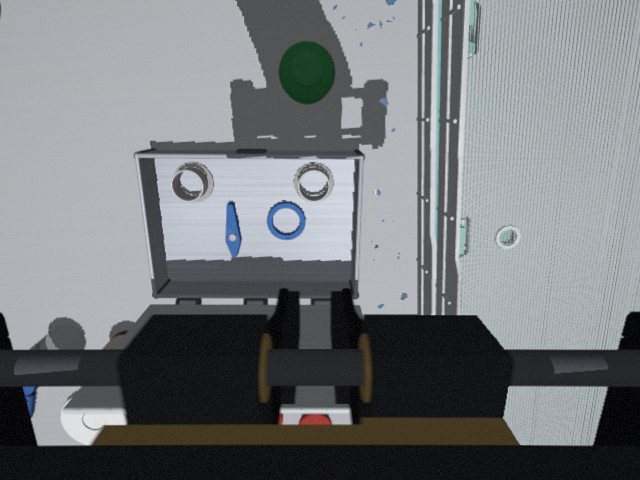

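All four parts lie in the case: ferrules (192,182) and (313,182), clip (233,228), gasket (287,220). Next I go behind the lid.

Call:
{"fn": "drive_tool", "kwargs": {
  "moves": [-1.0,-0.4,0,0,4,-2.2,-0.8,0,0,4,-3.4,-1.2,0,0,4,-4.6,-1.75,0,0,4,-5.0,-1.75,0,0,4]
}}

```text
time_s: 37.42
tool_pos: [0.7246, 0.1252, 0.3476]
tool_rot: [-179.8, -0.2, 175.6]
force: [-0.1, -0.3, -0.7]
grip_width: 0.0038
grasp_force: 0.0
```

Call:
{"fn": "drive_tool", "kwargs": {
  "moves": [0,0,0.8,0,0,0,0,2.0,0,0,0,0,3.0,0,0,0,0,3.2,0,0]
}}

```text
time_s: 37.92
tool_pos: [0.7205, 0.1295, 0.2183]
tool_rot: [-179.9, -0.5, 175.9]
force: [-0.7, 0.2, 0.9]
grip_width: 0.0005
grasp_force: 0.0
```

Run:
```python
from h import *
o=env.get_obs(); print(o['qpos'].round(1),o['force'])
H=np.array([.668,.056])
T=pose(); print(T[:3,3])
for th in (1.58,1.45,1.3,1.15,1.0,.85,.7,.55,.4,.3,.2,.1,.05,0,-.03):
    r=.165; p=H+[-r*np.cos(th)+.0065*np.sin(th)+.010, r*np.sin(th)+.0065*np.cos(th)]
    d=np.array([p[0]-T[0,3],p[1]-T[2,3]])/.04; print(th,p.round(4),'x',(-d[0]).round(2),'z',(-d[1]).round(2))
```

```text
[-37.4  33.3  40.3  70.3 -20.8  84.1  86.3] [-0.72930901  0.19301781  0.93662359]
[0.72054323 0.12949582 0.21831433]
1.58 [0.686  0.2209] x 0.86 z -0.07
1.45 [0.6646 0.2206] x 1.4 z -0.06
1.3 [0.6401 0.2167] x 2.01 z 0.04
1.15 [0.6165 0.2093] x 2.6 z 0.23
1.0 [0.5943 0.1984] x 3.16 z 0.5
0.85 [0.574  0.1843] x 3.66 z 0.85
0.7 [0.556  0.1673] x 4.11 z 1.28
0.55 [0.5407 0.1478] x 4.5 z 1.76
0.4 [0.5286 0.1262] x 4.8 z 2.3
0.3 [0.5223 0.111 ] x 4.96 z 2.68
0.2 [0.5176 0.0952] x 5.07 z 3.08
0.1 [0.5145 0.0789] x 5.15 z 3.48
0.05 [0.5135 0.0707] x 5.18 z 3.69
0 [0.513  0.0625] x 5.19 z 3.9
-0.03 [0.5129 0.0575] x 5.19 z 4.02
```

Call:
{"fn": "drive_tool", "kwargs": {
  "moves": [0.5,0,0,0,0,0.86,0,0,0,0,1.4,0,0,0,0,1.7,0,0,0,0,2.0,0,0,0,0]
}}

```text
time_s: 38.55
tool_pos: [0.6437, 0.1349, 0.2245]
tool_rot: [180.0, 0.1, 176.0]
force: [2.4, 0.4, -1.1]
grip_width: 0.0005
grasp_force: 1.1
```

Call:
{"fn": "drive_tool", "kwargs": {
  "moves": [0.3,0,0.1,0,0,0.6,0,0.2,0,0,0.9,0,0.35,0,0,1.15,0,0.5,0,0,1.15,0,0.5,0,0]
}}

```text
time_s: 39.17
tool_pos: [0.596, 0.1387, 0.203]
tool_rot: [180.0, -0.1, 176.0]
force: [0.5, 0.1, 0.1]
grip_width: 0.0005
grasp_force: 0.0
```

Run:
```python
from h import *
print(env.get_obs()['force']); units(.513,.13,.062,176)
i,d,m,W=cam('scene'); save('s5',i)
```

```text
[0.4895544  0.0782577  0.10400568]
units [ 2.05 -0.36  3.53] turn 0.0 | cur [0.596  0.1387 0.203 ] psi 176.01
```

View pics/s5.png

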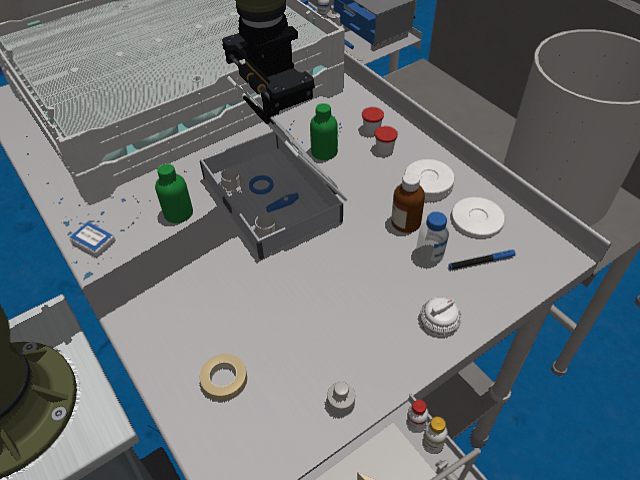

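Scene view: the lid follows the finger (edge from (265,120) to (345,195)), and both bottles stand at (408,205) and (435,237).

Call:
{"fn": "drive_tool", "kwargs": {
  "moves": [0.25,0,0.17,0,0,0.5,0,0.35,0,0,0.75,0,0.57,0,0,0.95,0,0.8,0,0,1.15,0,1.02,0,0]
}}

```text
time_s: 39.85
tool_pos: [0.5508, 0.1416, 0.1622]
tool_rot: [180.0, -0.0, 176.0]
force: [0.2, 0.1, 2.1]
grip_width: 0.0005
grasp_force: 0.7
```

Call:
{"fn": "drive_tool", "kwargs": {
  "moves": [0.2,0,0.25,0,0,0.35,0,0.5,0,0,0.5,0,0.78,0,0,0.65,0,1.15,0,0,0.75,0,1.5,0,0]
}}

```text
time_s: 40.48
tool_pos: [0.521, 0.1436, 0.1018]
tool_rot: [-180.0, -0.0, 176.0]
force: [-0.4, 1.1, 1.0]
grip_width: 0.0006
grasp_force: 0.5
```

Call:
{"fn": "drive_tool", "kwargs": {
  "moves": [0.05,0,0.3,0,0,0.1,0,0.6,0,0,0.1,0,0.85,0,0,0.1,0,0.95,0,0]
}}

```text
time_s: 40.98
tool_pos: [0.5175, 0.1437, 0.0642]
tool_rot: [-180.0, -0.0, 176.0]
force: [-0.6, -0.4, 1.1]
grip_width: 0.0007
grasp_force: 0.4
```

Call:
{"fn": "drive_tool", "kwargs": {
  "moves": [0,0,0.05,0,0,0,0,0.1,0,0,0,0,0.1,0,0]
}}

```text
time_s: 41.35
tool_pos: [0.5178, 0.1438, 0.0628]
tool_rot: [179.9, -0.1, 176.0]
force: [-5.4, -2.1, 13.9]
grip_width: 0.0008
grasp_force: 6.9
```

Call:
{"fn": "drive_tool", "kwargs": {
  "moves": [0,0,-1.4,0,0,0,0,-2.8,0,0,-0.5,-1.0,-4.0,0,20,-1.0,-2.3,-4.0,0,30,-1.5,-3.6,-4.0,0,30]
}}

```text
time_s: 41.98
tool_pos: [0.5688, -0.0053, 0.2226]
tool_rot: [179.9, 0.2, 176.0]
force: [1.2, 0.0, -0.2]
grip_width: 0.0226
grasp_force: 0.0
```

Call:
{"fn": "drive_tool", "kwargs": {
  "moves": [-0.5,-1.3,0,1,30,-1.0,-2.6,0,2,30,-1.5,-3.9,0,3,30,-2.0,-5.2,0,4,30,-2.5,-6.6,0,5,30]
}}

```text
time_s: 42.6
tool_pos: [0.65, -0.2753, 0.2211]
tool_rot: [180.0, 0.0, 125.8]
force: [1.0, 0.4, -0.0]
grip_width: 0.0303
grasp_force: 0.0
```

Call:
{"fn": "drive_tool", "kwargs": {
  "moves": [0,0,0,1,30,0,0,0,2,30,0,0,0,3,30,0,0,0,4,30,0,0,0,5,30]
}}

```text
time_s: 43.22
tool_pos: [0.649, -0.2744, 0.221]
tool_rot: [180.0, 0.0, 75.7]
force: [0.5, -0.2, -0.5]
grip_width: 0.0299
grasp_force: 0.0
```

Call:
{"fn": "drive_tool", "kwargs": {
  "moves": [0,0,0,1,30,0,0,0,2,30,0,0,0,3,30,0,0,0,4,30,0,0,0,5,30]
}}

```text
time_s: 43.85
tool_pos: [0.6491, -0.2743, 0.221]
tool_rot: [180.0, -0.0, 25.7]
force: [-0.2, 0.7, 0.2]
grip_width: 0.0302
grasp_force: 0.0
```

Call:
{"fn": "drive_tool", "kwargs": {
  "moves": [0,0,0,1,30,0,0,0,2,30,0,0,0,3,30,0,0,0,3.3,30,0,0,0,3.3,30]
}}

```text
time_s: 44.48
tool_pos: [0.649, -0.2743, 0.221]
tool_rot: [180.0, -0.0, -7.0]
force: [-0.1, -0.6, -0.1]
grip_width: 0.0301
grasp_force: 0.0
```

Run:
```python
from h import *
o=env.get_obs(); print(o['qpos'].round(1)); units(.65,-.278,.037,-6.8)
i,d,m,W=cam('wrist'); save('w6',i); P=cloud(m,W,d); x,y,z=P[...,0],P[...,1],P[...,2]
for lo in (.040,.042):
  b=(d>0)&(z>lo)&(z<.06)&(np.hypot(x-.65,y+.278)<.028); r=cv2.minAreaRect(P[b][:,:2].astype(np.float32)); print('bar',b.sum(),np.round(r[0],4),np.round(r[1],3),r[2])
b=(d>0)&(z>.004)&(z<.06)&(np.hypot(x-.65,y+.278)<.05); q=P[b]; print('body',(q.min(0)+q.max(0))/2,q.max(0)-q.min(0))
for n in ('scene','top'):
    i,d,m,W=cam(n); P=cloud(m,W,d)
    c=np.array([.572,.135]); a=np.radians(-4.4); Rm=np.array([[np.cos(a),np.sin(a)],[-np.sin(a),np.cos(a)]])
    q=(P[...,:2]-c)@Rm.T; 
    for x0 in (-.085,-.05,0,.05,.08):
        t=(d>0)&(abs(q[...,0]-x0)<.01)&(abs(q[...,1])<.11)&(P[...,2]<.3); print(n,x0,np.median(P[t][:,2]).round(4))
```

```text
[-20.8  40.9  69.8  76.1 -38.   87.8 -52. ]
units [0.03 0.09 4.6 ] turn -0.02 | cur [ 0.649  -0.2743  0.221 ] psi -6.96
bar 510 [ 0.6505 -0.2787] [0.01  0.041] 82.92884826660156
bar 505 [ 0.6504 -0.2787] [0.01  0.041] 82.92884826660156
body [ 0.65009774 -0.27832879  0.02669829] [0.06737252 0.06706504 0.04380389]
scene -0.085 0.0614
scene -0.05 0.0655
scene 0 0.0655
scene 0.05 0.0654
scene 0.08 0.0647
top -0.085 0.061
top -0.05 0.0631
top 0 0.0631
top 0.05 0.0631
top 0.08 0.0623
```

View pics/w6.png

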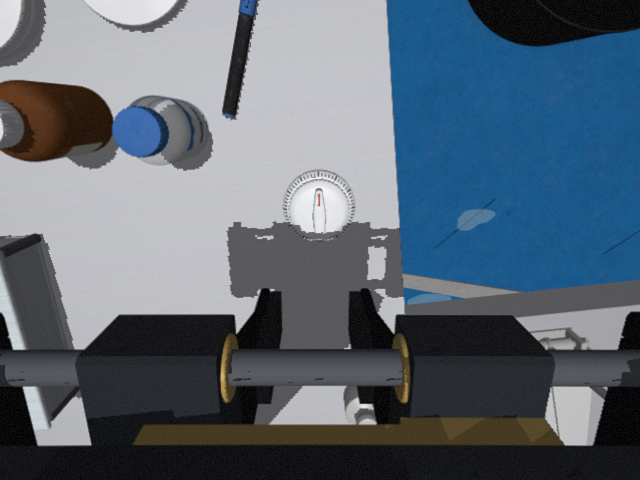

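Lid reads flat at about 63–65 mm, so it is shut. The dial bar is at (319,207), vertical in the picture, and both bottles are standing. I descend and grip the bar.

Call:
{"fn": "drive_tool", "kwargs": {
  "moves": [0.03,0.1,1.2,0,30,0.03,0.1,2.5,0,30,0.03,0.1,3.7,0,30,0.03,0.1,4.4,0,30,0.03,0.1,4.58,0,30]
}}

```text
time_s: 45.25
tool_pos: [0.6483, -0.2776, 0.0356]
tool_rot: [-179.9, 0.2, -7.0]
force: [-1.0, -0.1, 0.7]
grip_width: 0.0297
grasp_force: 0.0
```

Call:
{"fn": "drive_tool", "kwargs": {
  "moves": [0,0,0,0,30,0,0,0,0,5,0,0,0,0,5,0,0,0,0,5],
  "squeeze": 12
}}

```text
time_s: 45.75
tool_pos: [0.6499, -0.2783, 0.0388]
tool_rot: [-180.0, -0.1, -7.0]
force: [-1.5, 0.3, 2.5]
grip_width: 0.0104
grasp_force: 12.0
```

Call:
{"fn": "drive_tool", "kwargs": {
  "moves": [0,0,0,-0.6,5,0,0,0,-1.5,5]
}}

```text
time_s: 46.0
tool_pos: [0.65, -0.2785, 0.0388]
tool_rot: [180.0, -0.1, 8.3]
force: [-0.1, 1.0, 2.2]
grip_width: 0.0105
grasp_force: 12.0
```

```bash
python3 -c "
from h import *
o=env.get_obs(); print(o['qpos'].round(1),o['force'],o['wrist_torque'])"
```

```text
[-18.   47.2  60.2  86.7 -42.4  71.  -33.4] [-0.11246822  0.96117281  2.17712422] [ 0.06447803  0.1738844  -0.09418372]
```

Call:
{"fn": "drive_tool", "kwargs": {
  "moves": [0,0,0,-1,5,0,0,0,-2,5,0,0,0,-3,5,0,0,0,-4,5,0,0,0,-5,5]
}}

```text
time_s: 46.62
tool_pos: [0.6503, -0.279, 0.0388]
tool_rot: [179.9, -0.0, 58.3]
force: [0.9, -0.4, 1.2]
grip_width: 0.0105
grasp_force: 12.0
```

Call:
{"fn": "drive_tool", "kwargs": {
  "moves": [0,0,0,-1,5,0,0,0,-2,5,0,0,0,-3,5,0,0,0,-4,5,0,0,0,-5,5]
}}

```text
time_s: 47.25
tool_pos: [0.6509, -0.279, 0.0388]
tool_rot: [179.8, 0.1, 108.3]
force: [2.0, -0.7, -0.3]
grip_width: 0.011
grasp_force: 12.0
```

Call:
{"fn": "drive_tool", "kwargs": {
  "moves": [0,0,0,-1,5,0,0,0,-2,5,0,0,0,-3,5,0,0,0,-4,5,0,0,0,-5,5]
}}

```text
time_s: 47.88
tool_pos: [0.6512, -0.2786, 0.0388]
tool_rot: [180.0, 0.2, 158.3]
force: [3.1, -0.2, -1.4]
grip_width: 0.0104
grasp_force: 12.0
```

Call:
{"fn": "drive_tool", "kwargs": {
  "moves": [0,0,0,0,20,0,0,0,0,30,0,0,-0.3,0,34,0,0,-1.0,0,34,0,0,-1.0,0,34]
}}

```text
time_s: 48.5
tool_pos: [0.6511, -0.2797, 0.0812]
tool_rot: [-180.0, 0.3, 157.9]
force: [0.6, -0.6, 0.0]
grip_width: 0.034
grasp_force: 0.0
```

```bash
python3 -c "
from h import *
o=env.get_obs(); print(o['qpos'].round(1),o['force'],o['wrist_torque']); units(.6502,-.2785,.0788,-22)
look('top')"
```

```text
[ -0.8  33.   31.1  84.2 -17.7  67.4 100.8] [ 0.62904347 -0.6304723   0.03985735] [ 0.00062942  0.04249535 -0.07305649]
units [0.03 0.02 0.06] turn 17.99 | cur [ 0.6511 -0.2797  0.0812] psi 157.91
part [427 209] 317 [ 0.6423 -0.2663  0.0282] [0.046 0.042 0.048] rect [ 0.6412 -0.2617] [0.041 0.036] 69.7 [90 90 88]
tall [338 147] 425 [ 0.7501 -0.073   0.1026] [0.044 0.048 0.035] rect [ 0.7498 -0.073 ] [0.044 0.048] 1.8 [136 128 121]
tall [383 155] 258 [ 0.7355 -0.1624  0.0939] [0.034 0.034 0.017] rect [ 0.7353 -0.1622] [0.033 0.033] 19.6 [ 70  97 137]
bar [443 185] 101 [ 0.6535 -0.2573  0.1848] [0.039 0.014 0.028] rect [ 0.6533 -0.2571] [0.038 0.014] 6.3 [38 38 37]
bar [435 207] 49 [ 0.6413 -0.275   0.047 ] [0.022 0.014 0.01 ] rect [ 0.6412 -0.2736] [0.009 0.025] 63.0 [91 88 87]
```

Call:
{"fn": "drive_tool", "kwargs": {
  "moves": [0,0,0,1,34,0,0,0,2,34,0,0,0,3,34,0,0,0,4,34,0,0,0,5,34]
}}

```text
time_s: 49.18
tool_pos: [0.6487, -0.2781, 0.0767]
tool_rot: [-179.9, -0.1, 107.6]
force: [0.2, -0.5, -0.5]
grip_width: 0.0337
grasp_force: 0.0
```

Call:
{"fn": "drive_tool", "kwargs": {
  "moves": [0,0,0,1,34,0,0,0,2,34,0,0,0,3,34,0,0,0,4,34,0,0,0,5,34]
}}

```text
time_s: 49.8
tool_pos: [0.6487, -0.2781, 0.0767]
tool_rot: [-179.9, 0.0, 57.6]
force: [0.3, -0.0, 0.5]
grip_width: 0.0342
grasp_force: 0.0
```

Call:
{"fn": "drive_tool", "kwargs": {
  "moves": [0,0,0,1,34,0,0,0,2,34,0,0,0,3,34,0,0,0,4,34,0,0,0,5,34]
}}

```text
time_s: 50.42
tool_pos: [0.6488, -0.278, 0.0767]
tool_rot: [-180.0, 0.1, 7.6]
force: [0.0, -0.7, -0.2]
grip_width: 0.0341
grasp_force: 0.0
```

Call:
{"fn": "drive_tool", "kwargs": {
  "moves": [0,0,0,1,34,0,0,0,2,34,0,0,0,3,34,0,0,0,3,34]
}}

```text
time_s: 50.92
tool_pos: [0.6488, -0.2782, 0.0767]
tool_rot: [180.0, 0.1, -21.9]
force: [-0.1, 0.4, -0.6]
grip_width: 0.0342
grasp_force: 0.0
```

Run:
```python
from h import *
o=env.get_obs(); print(o['qpos'].round(1)); units(.6502,-.2785,.038,-22)
```

```text
[-20.4  47.9  66.1  85.1 -44.3  76.  -62.5]
units [ 0.04 -0.01  0.97] turn 0.01 | cur [ 0.6488 -0.2782  0.0767] psi -21.95
```

Call:
{"fn": "drive_tool", "kwargs": {
  "moves": [0,0,0.5,0,34,0,0,0.97,0,34,0,0,0.97,0,5,0,0,0.97,0,5,0,0,0.97,0,5]
}}

```text
time_s: 51.55
tool_pos: [0.6495, -0.2785, 0.0394]
tool_rot: [-180.0, -0.0, -22.0]
force: [1.4, 4.1, 0.1]
grip_width: 0.0119
grasp_force: 3.0
```

Call:
{"fn": "drive_tool", "kwargs": {
  "moves": [0,0,0,-1,5,0,0,0,-2,5,0,0,0,-3,5,0,0,0,-4,5,0,0,0,-5,5]
}}

```text
time_s: 52.18
tool_pos: [0.6498, -0.2788, 0.0394]
tool_rot: [179.9, -0.0, 28.3]
force: [0.7, -0.7, -2.3]
grip_width: 0.0107
grasp_force: 12.0
```

Call:
{"fn": "drive_tool", "kwargs": {
  "moves": [0,0,0,-1,5,0,0,0,-2,5,0,0,0,-3,5,0,0,0,-4,5,0,0,0,-5,5]
}}

```text
time_s: 52.8
tool_pos: [0.6504, -0.2792, 0.0394]
tool_rot: [179.8, 0.1, 78.3]
force: [3.8, -2.4, -4.1]
grip_width: 0.0105
grasp_force: 12.0
```

```bash
python3 -c "
from h import *
o=env.get_obs(); print(o['qpos'].round(1),o['force'],o['wrist_torque'],o['effort'][6])"
```

```text
[ -9.9  39.8  45.1  86.3 -29.7  66.2  28.9] [ 3.75434619 -2.40540176 -4.07955813] [-0.46933252 -0.67330924 -0.15679483] -1.2189894542098045
```

Call:
{"fn": "drive_tool", "kwargs": {
  "moves": [0,0,0,-1,5,0,0,0,-2,5,0,0,0,-3,5,0,0,0,-4,5,0,0,0,-5,5]
}}

```text
time_s: 53.42
tool_pos: [0.6511, -0.279, 0.0394]
tool_rot: [179.9, 0.2, 128.3]
force: [4.5, -1.4, -3.7]
grip_width: 0.0104
grasp_force: 12.0
```

Call:
{"fn": "drive_tool", "kwargs": {
  "moves": [0,0,0,-0.5,5,0,0,0,-1.0,5,0,0,0,-1.4,5]
}}

```text
time_s: 53.8
tool_pos: [0.6513, -0.2789, 0.0394]
tool_rot: [179.9, 0.3, 142.1]
force: [4.9, -1.6, -4.1]
grip_width: 0.0107
grasp_force: 12.0
```

```bash
python3 -c "
from h import *
o=env.get_obs(); print(o['qpos'].round(1),o['force'],o['wrist_torque'],o['effort'][6])"
```

```text
[ -1.5  35.7  31.9  86.  -20.1  63.8  86.5] [ 4.88739892 -1.57984003 -4.13867094] [-0.30741542 -1.09059601 -0.00418148] -0.4390902165323496
```

Call:
{"fn": "drive_tool", "kwargs": {
  "moves": [0,0,0,-0.4,5,0,0,0,-0.8,5,0,0,0,-0.8,5]
}}

```text
time_s: 54.18
tool_pos: [0.6511, -0.2785, 0.0394]
tool_rot: [179.9, 0.2, 149.9]
force: [4.9, -1.4, -4.1]
grip_width: 0.0109
grasp_force: 12.2
```

```bash
python3 -c "
from h import *
o=env.get_obs(); print(o['qpos'].round(1),o['force'],o['wrist_torque'],o['effort'][6],o['tool_rot'])"
```

```text
[ -0.4  35.3  30.3  85.9 -19.1  63.6  93.6] [ 4.86735849 -1.40883549 -4.12059425] [-0.19915452 -1.24244077 -0.16309692] 0.3921253513544798 [179.92207113   0.21679209 149.92230624]
```

Call:
{"fn": "drive_tool", "kwargs": {
  "moves": [0,0,0,0,20,0,0,0,0,32,0,0,-0.3,0,34,0,0,-1.5,0,34,0,0,-2.9,0,34]
}}

```text
time_s: 54.8
tool_pos: [0.6484, -0.2783, 0.1561]
tool_rot: [-180.0, -0.1, 149.9]
force: [0.6, 0.2, 0.3]
grip_width: 0.0334
grasp_force: 0.0
```

Call:
{"fn": "drive_tool", "kwargs": {
  "moves": [0.8,0.5,-1.2,0,34,1.6,1.0,-2.0,0,34,2.4,1.5,-2.0,0,34,3.0,2.0,-2.0,0,34,3.0,2.0,-2.0,0,34]
}}

```text
time_s: 55.42
tool_pos: [0.5853, -0.1462, 0.2362]
tool_rot: [179.9, 0.0, 150.2]
force: [0.1, -0.6, -0.4]
grip_width: 0.0339
grasp_force: 0.0
```

Run:
```python
from h import *
print(env.get_obs()['tool_pos'],env.get_obs()['force'])
for n in ('scene','top'):
    print(n); P,i,d=look(n,n+'9'); x,y,z=P[...,0],P[...,1],P[...,2]
    c=np.array([.572,.135]); a=np.radians(-4.4); Rm=np.array([[np.cos(a),np.sin(a)],[-np.sin(a),np.cos(a)]])
    q=(P[...,:2]-c)@Rm.T
    for x0 in (-.085,-.05,.05):
        t=(d>0)&(abs(q[...,0]-x0)<.01)&(abs(q[...,1])<.11)&(z<.2); print(x0,np.median(z[t]).round(4))
```

```text
[ 0.58534133 -0.14620435  0.23618993] [ 0.11831048 -0.55111355 -0.36505878]
scene
part [439 316] 1262 [ 0.6495 -0.2803  0.0273] [0.069 0.067 0.046] rect [ 0.6467 -0.2819] [0.061 0.067] 34.0 [160 157 155]
part [340 398] 776 [ 0.4248 -0.3017  0.03  ] [0.042 0.044 0.052] rect [ 0.4238 -0.3029] [0.039 0.042] 44.9 [137 132 128]
tall [414 188] 314 [ 0.7519 -0.081   0.1032] [0.047 0.04  0.036] rect [ 0.7547 -0.0839] [0.045 0.031] 32.0 [123 102  89]
tall [436 220] 326 [ 0.7352 -0.1632  0.0948] [0.036 0.035 0.019] rect [ 0.7352 -0.1639] [0.036 0.033] 9.7 [ 46  81 127]
bar [442 305] 153 [ 0.6494 -0.2795  0.0463] [0.035 0.027 0.008] rect [ 0.6494 -0.2805] [0.013 0.04 ] 49.8 [175 169 167]
-0.085 0.0613
-0.05 0.0654
0.05 0.0654
top
tall [337 147] 407 [ 0.7506 -0.072   0.1022] [0.043 0.046 0.034] rect [ 0.7502 -0.0719] [0.047 0.042] 85.8 [146 137 130]
tall [381 155] 184 [ 0.7352 -0.1575  0.0944] [0.033 0.024 0.018] rect [ 0.7363 -0.157 ] [0.023 0.034] 81.7 [ 66  95 138]
-0.085 0.061
-0.05 0.0631
0.05 0.0631
```

View pics/scene9.png

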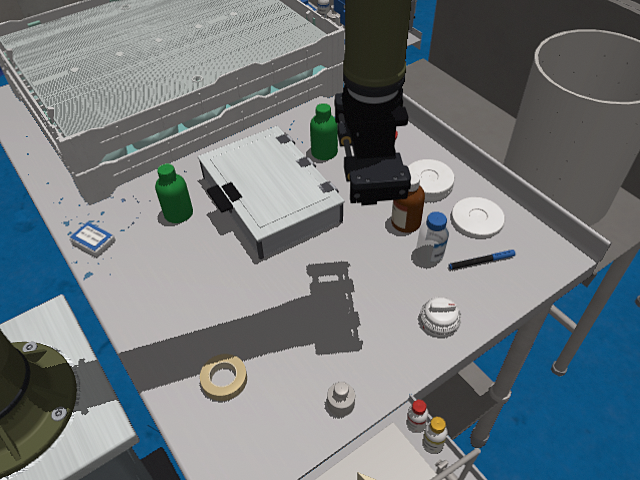

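The lid is flat and shut. The bar is near its stop, turned about 330°. Both bottles stand at (408,205) and (435,237), and the weight at (340,398) is untouched. Handing in.

```bash
python3 -c "
from cell import env
print(env.sign_off())"
```

```text
the job is handed in; nothing more can be done
None
```

Job handed in, result not reported back: both bottles stand on the worktop, the two ferrules, gasket and clip (no trier was present) are in the case, the lid is shut, the timer was then wound about 330° to its stop, and the weight was not touched.

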